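# Load the ink bottle locker behind its bifold door

### The job

Put the ink bottles away in the small bench locker: push the bifold door at its fold post until both panels are folded right back, pull the tray all the way out, and stand every ink bottle from the front left of the bench (two or three; not the one far back at the right) upright in the tray. Then push the tray fully home and unfold the door again until it is flat and shut. Never run the tray into the door (door folded right back whenever the tray is out), and leave the roll of tape and the jar of nibs near the bottles where they are.

Things in the scene. Friction and masses are not known exactly. Their poses are not given: they have to be found in the camera images.
- locker: Fixed grey locker with green roof, 276 wide (y), 160 deep (x), 130 mm tall. Origin: bench level, middle of the shut door's plane; +x into the locker, +y left seen from the front. Roof starts 50 mm behind the door plane; the strip before it is open above. Front: bifold door of two blue and white upright panels, each 120 wide, 10 thick, top edge 124 mm high. Side walls' inner faces at y = +-126 mm.
- door (a joint): Door angle a, rad: 0 = both panels flat across the front (shut), 1.48 = both folded together, sticking out to the front at the right end. The second panel follows by itself, its far end in the floor track. The fold lies 120 sin(a) mm before the door plane, 120 cos(a) mm left of the pivot. Stays where left (under 2 N at the fold, along its arc). Starts ajar.
- fold_post (a point): Grip point on the fold post: upright steel rod, 14 mm in diameter, that continues the fold hinge above the panels, from their top edge (124 mm) to 176 mm above the bench, low black collar at its foot. The point is on its axis, 152 mm above the bench. Push it or pinch it from above. Its frame turns with the first panel.
- door_pivot (a point): Point on the axis of the door's pivot at the right end of the front, 152 mm above the bench (as high as fold_post).
- tray (a joint): Travel of the tray out of the locker, along the locker's -x, m. 0 = fully home, 0.12 = all the way out. Friction about 4 N; it stays where it is left.
- tray_grip (a point): Grip point of the tray's black upright pull tab, 12 mm wide (y), 14 mm thick (x), outside the middle of the tray's front wall. Tab top 104 mm, this point 90 mm above the bench, on the tab's axis. Tray home: 22 mm behind the door plane, in the strip open above; pinch it across (along y) from above once the door is folded back. Push the tray home by the tab too.
- tray_mid (a point): Middle of the tray's floor, 11 mm above the bench; axes as the locker's. Aluminium tray with four plain walls, 116 (x) by 160 mm (y) outside, walls 4 mm thick, their top 49 mm above the bench, 38 mm above its floor. Three bottles fit in a row along y 50 mm apart, with over 20 mm of finger room before and behind, if set at x = 0 to +10 mm. The pull tab stands outside the front wall.
- bottle_blue_mid (a point): Blue, white-capped ink bottle, closed, standing upright: round body 44 mm in diameter and 78 mm tall, with a neck and cap 30 mm wide on top, 90 mm tall in all, on a weighted steel foot, about 0.35 kg, so hard to topple. This point is at its centre, 45 mm above its foot; its z axis points up when it stands. May be absent (then None).
- bottle_red_mid (a point): Red, white-capped ink bottle, closed, standing upright: round body 44 mm in diameter and 78 mm tall, with a neck and cap 30 mm wide on top, 90 mm tall in all, on a weighted steel foot, about 0.35 kg, so hard to topple. This point is at its centre, 45 mm above its foot; its z axis points up when it stands. May be absent (then None).
- bottle_black_mid (a point): Dark grey to black, black-capped ink bottle, closed, standing upright: round body 44 mm in diameter and 78 mm tall, with a neck and cap 30 mm wide on top, 90 mm tall in all, on a weighted steel foot, about 0.35 kg, so hard to topple. This point is at its centre, 45 mm above its foot; its z axis points up when it stands. May be absent (then None).
- hose_arch (a point): Lowest front point of the fixed purple hoses that arch from the filling machine over the bench between the bottles and the locker. They fill x 0.46 to 0.66, y -0.03 to 0.23, from 0.15 to 0.29 m above the bench (world axes), and are solid: pass in front of them (x under 0.40 m) or well over them.
- tape: Roll of masking tape lying flat, 103 mm across, 24 mm high, origin under its centre. Leave alone.
- jar: Clear jar of felt nibs with a red lid, 75 mm tall, about 75 mm across, origin under it. Leave alone.

How it is judged:
By the outcome, as a careful person would: the job done as asked, in the order asked, and still so for the second after the job is handed in, with the robot touching nothing.
Of bottle_blue, bottle_red, bottle_black only 2 to 3 are there at a start; the rules pass over those that are not, and their reading is None.
At some moment in a run one of bottle_blue, bottle_red, bottle_black may be knocked a few centimetres aside while the robot is not near it.
Once in a run the grip may slacken for a moment while it holds something.
It also fails if it takes over 208 s, if anything falls off the work surface, if the arm or the gripper's body presses on something with over 40 N, if the wrist force passes 120 N, or if a joint passes its speed limit or range.

### The arm

A 6-joint arm with a two-finger parallel gripper is mounted at the origin on a cart in front of the work surface, level with it; the furniture and walls round the work are solid. World frame = base frame: x ahead of the robot, y to its left, z up, the work surface at z = 0. Lengths are in m, angles in degrees, forces in N, time in s.
With the tool pointing down it reaches from about 0.375 to 0.9 m from the base axis. Payload 3.1 kg.
Tool frame: the origin (TCP) lies at the very end of the fingers, on their centre line; the grasp point (between the pads) lies 19 mm behind it; z points along the fingers, y is the line along which they close (so a half turn about z gives the same grasp; the last joint's range is limited). The gripper opens to 87 mm and grips with 3 to 60 N. Pads are 19 mm wide; open, the fingers measure 117 mm over their backs; the gripper's body (75 mm by 190 mm) begins 51 mm behind the grasp point.
Start: joints at [56.007, 30.224, 82.088, -0, 67.689, -10.227], TCP at [0.252, 0.572, 0.223] pointing down, gripper open.
Joint ranges: [-176.69, 176.69], [-43.24, 126.21], [12.49, 139.97], [-82, 262], [0, 151.66], [-163.58, 163.58]. Speed limits (degrees/s): [159.86, 159.86, 180, 180, 180, 180].

### API

Orientations are given as a 3x3 rotation matrix whose columns are the frame's x, y, z axes.
In Python, from rig import bot gives the robot as it stands.
- The arm moves only by the tool move_arm, never from a script. Its argument "increments" is a list of rows, each an object with "xyz": the shift along the tool's x, y, z in mm, a list of three; "roll": the turn about the tool's z in rad; "grip": the opening in per cent of the stroke, from 0 (shut) to 100 (fully open). A call has 1 to 5 rows; each row shifts and turns the commanded pose from where the row before left it, along the tool's axes as they then stand; what a row does not reach is not made up. A row lasts 1/12 s, in which the tool goes at most 41.7 mm and 7.16 degrees, less where a joint would pass 70% of its speed; a pose out of reach is approached as far as the arm can. A call is refused whole if a number of a shift passes 41.7 or a number of a turn 0.125, either way. A call with a gripper value outside its range is refused whole. The fingers move at their own pace and stop on an object; the grip force is fixed at half the most. Time passes only in rows, so rows that do not move let the fingers close. It gives the time, the measured TCP pose, the force, the opening and the grip force at its end, in the units of the state.
- bot.read_state(): the state, without advancing time (a new reading comes with each control period).
- bot.capture(name): name is "scene" or "top"; returns (picture, depth): 420x560x3 uint8, red, green, blue; 420x560 float32, m along the optical axis (not along the pixel's ray), 0 where there is no reading.
- bot.camera_model(name): a dict with "intrinsics" (3x3 intrinsics, pixels), "rvec" (rotation vector, rad) and "tvec" (3), from world to camera coordinates, as OpenCV has them. Camera axes: x right, y down, z forward; pixel columns grow to the right and rows downward; lengths in m; the calibration is good to about 2 mm. A picture is of the moment at which its call begins. camera_model takes no time and is no camera call.
- bot.hand_in(): hands the job in; it is judged then, once.
Trained networks look in the newest picture that a camera, given by its name, has taken for a name from the list of things; names that differ only in an ending like _2 or _b are one class to them, and where a whole thing is asked for, a point or a joint stands for the part that bears it (a point fixed in the world has none). Each returns a list of dicts, best first, with "conf" (0 to 1); they miss things now and then, are a little off and sometimes report something else, mostly with a low value. They report only what shows in the picture. A call takes as long as a camera call.
- bot.spot_in(label, camera): "at" ([x, y, z] in m, in the coordinates of the camera as it stood for that picture, good to about 4 mm: the middle of the surface that is visible of it).
- bot.trace(label, camera): "mask" (420x560 bool, what is visible of it).
The state is a dict: "time_s": time; "joint_positions": joint angles; "qvel": joint speeds; "tau": joint torques, N m; "position": TCP position; "tcp_rot": TCP orientation; "force": force on the tool from outside, world axes, zero at the start; "moment": the same for the moment, N m; "opening": opening from 0.0 (shut) to 1.0 (fully open); "grasp_force": force on a finger pad.
Only numpy, scipy, OpenCV 4.12 (cv2) and the standard library are available. Lean on these libraries where they do the work, as an engineer would, in place of code of your own. Each camera call takes 0.05 s, during which the arm holds its last target. There are 200 camera calls.

## Working session

There is one attempt and no reset: what is moved stays moved. The work goes in short steps, Python scripts to look and compute and a tool call to move; the robot and the scene stay as the last step left them, time stands still between calls to the robot, and variables do not carry over. Pictures are saved under pics/ and viewed, at most 14 in all, crops included, and the job is handed in when it is done.

Besides the shell and the picture viewer there is one more tool, called after ">>>" by a JSON object that holds its "api" and its "payload", one argument or row to a line. move_arm: Moves the arm, as the interface text tells. Its arguments: {"type":"object","properties":{"increments":{"type":"array"}},"required":["increments"]}

```bash
mkdir -p pics; ls; cat > h.py <<'E'
import numpy as np, cv2
from rig import bot
def cam(n):
    m=bot.camera_model(n); R,_=cv2.Rodrigues(np.array(m["rvec"],float)); return np.array(m["intrinsics"]),R,np.array(m["tvec"],float).reshape(3)
def c2w(p,n):
    K,R,t=cam(n); return R.T@(np.array(p)-t)
def cloud(d,n):
    K,R,t=cam(n); v,u=np.mgrid[:d.shape[0],:d.shape[1]]
    P=np.stack([(u-K[0,2])*d/K[0,0],(v-K[1,2])*d/K[1,1],d],-1)
    return (P-t)@R
def w2p(p,n):
    K,R,t=cam(n); q=K@(R@np.array(p)+t); return q[:2]/q[2]
def snap(n,f=None):
    im,d=bot.capture(n)
    if f: cv2.imwrite('pics/'+f+'.png',im[:,:,::-1])
    return im,d,cloud(d,n)
E
python3 - <<'E'
from h import *
np.set_printoptions(precision=4,suppress=True)
for n in("scene","top"):
    im,d,P=snap(n,n+"0")
    K,R,t=cam(n);print(n,"cam at",-R.T@t)
    for l in("locker","fold_post","door_pivot","tray","tray_grip","bottle_blue_mid","bottle_red_mid","bottle_black_mid","tape","jar","hose_arch"):
        try:r=bot.spot_in(l,n)
        except Exception as e: print(l,e);continue
        for q in r[:3]: print(l,round(q["conf"],2),c2w(q["at"],n),w2p(c2w(q["at"],n),n).round())
s=bot.read_state();print(s)
E
```

```text
pics
scene cam at [-0.2937 -0.5121  1.2702]
locker 0.72 [ 0.5477 -0.2205  0.1157] [388. 261.]
fold_post 0.65 [ 0.4567 -0.2256  0.08  ] [370. 293.]
door_pivot 0.77 [ 0.4525 -0.2251  0.0814] [369. 294.]
door_pivot 0.4 [0.5152 0.5395 0.0644] [174. 161.]
tray 0.59 [ 0.5685 -0.1742  0.0141] [372. 270.]
tray 0.57 [0.3849 0.2808 0.0559] [206. 225.]
bottle_blue_mid 0.89 [0.3856 0.2823 0.0568] [206. 224.]
bottle_blue_mid 0.17 [0.5167 0.5403 0.062 ] [174. 161.]
bottle_red_mid 0.52 [0.4174 0.3596 0.0555] [194. 206.]
bottle_black_mid 0.59 [0.5032 0.2986 0.0603] [228. 197.]
bottle_black_mid 0.57 [0.4188 0.3575 0.0582] [195. 205.]
tape 0.71 [0.547  0.4276 0.0209] [208. 180.]
jar 0.79 [0.5158 0.5365 0.0639] [175. 161.]
hose_arch it knows: bottle_black_mid, bottle_blue_mid, bottle_red_mid, door, door_pivot, fold_post, jar, locker, tape, tray, tray_grip, tray_mid
top cam at [0.1084 0.1374 1.8362]
fold_post 0.61 [ 0.4578 -0.1922  0.1011] [372. 223.]
door_pivot 0.83 [ 0.4561 -0.187   0.103 ] [371. 224.]
door_pivot 0.31 [ 0.5313 -0.1695  0.0171] [361. 209.]
tray 0.62 [ 0.534  -0.1723  0.0104] [361. 208.
[... 310 characters left out ...]
hose_arch it knows: bottle_black_mid, bottle_blue_mid, bottle_red_mid, door, door_pivot, fold_post, jar, locker, tape, tray, tray_grip, tray_mid
{'time_s': 1.1, 'joint_positions': array([ 56.0047,  30.2236,  82.0892,   0.0001,  67.6892, -10.2276]), 'qvel': array([ 0.0391,  0.0435, -0.0943, -0.0746, -0.0881, -0.054 ]), 'tau': array([  0.    , -44.0035, -17.6984,   0.0634,   0.0506,   0.    ]), 'position': array([0.2518, 0.572 , 0.2225]), 'tcp_rot': array([[-0.9152,  0.403 , -0.    ],
       [ 0.403 ,  0.9152, -0.    ],
       [ 0.    , -0.    , -1.    ]]), 'force': array([0.2825, 0.4456, 0.164 ]), 'moment': array([-0.0356,  0.024 , -0.0282]), 'grasp_force': 0.0, 'opening': 0.9970499501490224}
```

```bash
python3 - <<'E'
import cv2
a=cv2.imread('pics/scene0.png');b=cv2.imread('pics/top0.png')
cv2.imwrite('pics/s0c.png',cv2.resize(a[120:360,140:460],(800,600),interpolation=cv2.INTER_CUBIC))
cv2.imwrite('pics/t0c.png',cv2.resize(b[130:280,200:440] ,(800,500),interpolation=cv2.INTER_CUBIC))
E
```

```text
(no output)
```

View pics/s0c.png

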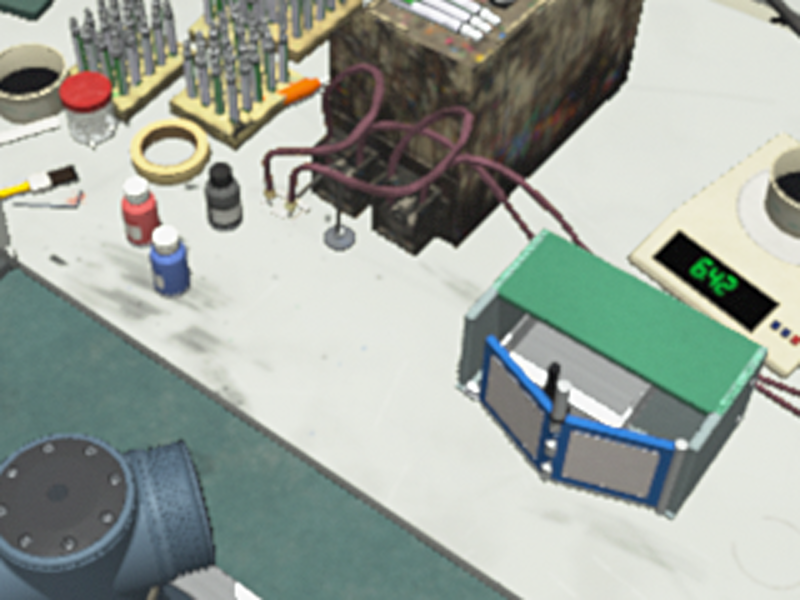

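View pics/t0c.png

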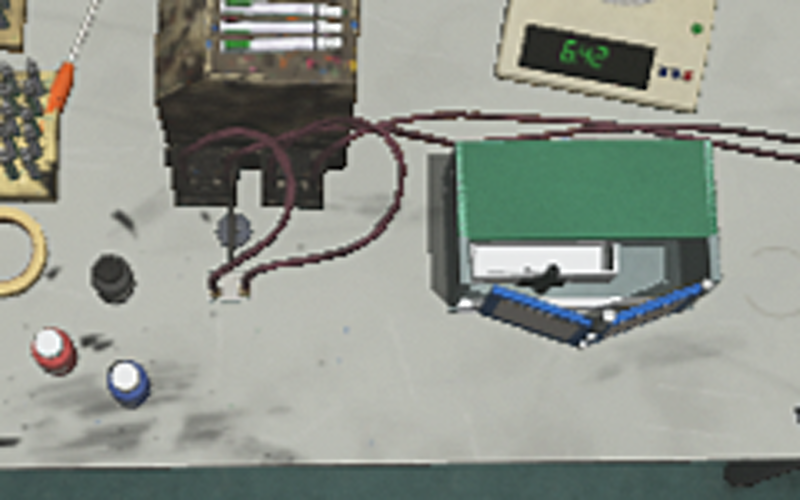

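Both views show three bottles (blue, red and black), with the door ajar and its fold post near top px ~(382,223). Next I fit the locker pose.

```bash
python3 - <<'E'
from h import *
np.set_printoptions(precision=4,suppress=True)
A=[]
for n in("top","scene"):
    im,d,P=snap(n)
    hsv=cv2.cvtColor(im,cv2.COLOR_RGB2HSV)
    g=(abs(P[...,2]-.13)<.012)&(hsv[...,0]>50)&(hsv[...,0]<90)&(hsv[...,1]>80)&(P[...,0]>.4)&(P[...,0]<.75)&(P[...,1]<0)&(P[...,1]>-.45)
    Q=P[g]; r=cv2.minAreaRect((Q[:,:2]*1000).astype(np.float32)); print(n,g.sum(),r,np.median(Q[:,2])); print(cv2.boxPoints(r))
    # post: z>.135 in front of roof
    f=(P[...,2]>.14)&(P[...,2]<.19)&(P[...,0]>.36)&(P[...,0]<.56)&(P[...,1]<-.08)&(P[...,1]>-.4)
    print("post",f.sum(),P[f].mean(0) if f.any() else 0, P[f].max(0) if f.any() else 0)
    for l in("bottle_blue_mid","bottle_red_mid","bottle_black_mid"):
        m=bot.trace(l,n)
        for q in m[:2]:
            k=q["mask"]&(d>0); B=P[k]; z=np.percentile(B[:,2],97); T=B[(B[:,2]>.082)&(B[:,2]<.1)]; print(l,q["conf"],k.sum(),len(T),T.mean(0) if len(T) else 0,z)
E
```

```text
top 2227 ((586.2943115234375, -204.9753875732422), (275.0597229003906, 111.07549285888672), 89.71067810058594) 0.12979731981281833
[[ 530.0628 -342.2231]
 [ 641.1369 -342.7839]
 [ 642.5258  -67.7277]
 [ 531.4517  -67.1668]]
post 27 [ 0.4505 -0.2071  0.1612] [ 0.5482 -0.1328  0.177 ]
bottle_blue_mid 0.44 161 51 [0.3979 0.2881 0.0888] 0.09483157029094097
bottle_red_mid 0.59 145 50 [0.4353 0.3696 0.09  ] 0.09538494121172122
bottle_red_mid 0.26 152 51 [0.3979 0.2881 0.0888] 0.09483880780903046
bottle_black_mid 0.56 123 48 [0.5155 0.3064 0.0898] 0.0960784657754115
scene 3345 ((583.9938354492188, -205.59930419921875), (272.52392578125, 116.65150451660156), 89.66487884521484) 0.1286766516099785
[[ 524.8721 -341.5178]
 [ 641.5216 -342.2001]
 [ 643.1156  -69.6808]
 [ 526.4661  -68.9985]]
post 63 [ 0.4338 -0.2123  0.1621] [ 0.4425 -0.2029  0.1785]
bottle_blue_mid 0.79 343 66 [0.3928 0.2866 0.0877] 0.09089787117512095
bottle_red_mid 0.8 385 71 [0.4282 0.3662 0.0873] 0.08969192956419371
bottle_black_mid 0.88 355 66 [0.5102 0.3055 0.0876] 0.09068267074775105
```

>>> {"api": "move_arm", "payload": {
  "increments": [
    {"xyz": [0,0,0],"roll": -0.104,"grip": 50},
    {"xyz": [0,0,0],"roll": -0.104,"grip": 50},
    {"xyz": [0,0,0],"roll": -0.104,"grip": 50},
    {"xyz": [0,0,0],"roll": -0.104,"grip": 50}
  ]
}}

```text
time_s: 1.83
position: [0.2518, 0.572, 0.2225]
tcp_rot: [[-1.0, -0.006, -0.0], [-0.006, 1.0, -0.0], [0.0, -0.0, -1.0]]
force: [0.4, -0.4, 1.1]
opening: 0.781
grasp_force: 0.0
```

>>> {"api": "move_arm", "payload": {
  "increments": [
    {"xyz": [-15.9,-35.8,0],"roll": 0,"grip": 50},
    {"xyz": [-15.9,-35.8,0],"roll": 0,"grip": 50},
    {"xyz": [-15.9,-35.8,0],"roll": 0,"grip": 50},
    {"xyz": [-15.9,-35.8,0],"roll": 0,"grip": 50},
    {"xyz": [-15.9,-35.8,0],"roll": 0,"grip": 50}
  ]
}}

```text
time_s: 2.25
position: [0.3319, 0.3916, 0.2227]
tcp_rot: [[-1.0, -0.002, 0.0], [-0.002, 1.0, 0.0], [-0.0, 0.0, -1.0]]
force: [0.7, 0.6, -0.0]
opening: 0.511
grasp_force: 0.0
```

>>> {"api": "move_arm", "payload": {
  "increments": [
    {"xyz": [-15.9,-35.8,0],"roll": 0,"grip": 50},
    {"xyz": [-15.9,-35.8,0],"roll": 0,"grip": 50},
    {"xyz": [-15.9,-35.8,0],"roll": 0,"grip": 50},
    {"xyz": [-15.9,-35.8,0],"roll": 0,"grip": 50}
  ]
}}

```text
time_s: 2.58
position: [0.3959, 0.2483, 0.2229]
tcp_rot: [[-1.0, -0.002, 0.001], [-0.002, 1.0, 0.0], [-0.001, 0.0, -1.0]]
force: [1.3, 1.7, -0.3]
opening: 0.502
grasp_force: 0.0
```

Tracking is accurate, so I cross in front of the hoses to above the post.

>>> {"api": "move_arm", "payload": {
  "increments": [
    {"xyz": [0,-39,0],"roll": 0,"grip": 50},
    {"xyz": [0,-39,0],"roll": 0,"grip": 50},
    {"xyz": [0,-39,0],"roll": 0,"grip": 50},
    {"xyz": [0,-39,0],"roll": 0,"grip": 50},
    {"xyz": [0,-39,0],"roll": 0,"grip": 50}
  ]
}}

```text
time_s: 3.0
position: [0.3954, 0.0532, 0.2229]
tcp_rot: [[-1.0, -0.002, 0.001], [-0.002, 1.0, -0.0], [-0.001, -0.0, -1.0]]
force: [0.9, -0.5, -0.6]
opening: 0.497
grasp_force: 0.0
```

>>> {"api": "move_arm", "payload": {
  "increments": [
    {"xyz": [0,-39,0],"roll": 0,"grip": 50},
    {"xyz": [0,-39,0],"roll": 0,"grip": 50},
    {"xyz": [0,-39,0],"roll": 0,"grip": 50},
    {"xyz": [0,-39,0],"roll": 0,"grip": 50}
  ]
}}

```text
time_s: 3.33
position: [0.3955, -0.103, 0.2229]
tcp_rot: [[-1.0, -0.001, 0.001], [-0.001, 1.0, -0.0], [-0.001, -0.0, -1.0]]
force: [1.5, 1.0, 0.2]
opening: 0.502
grasp_force: 0.0
```

>>> {"api": "move_arm", "payload": {
  "increments": [
    {"xyz": [-13,-36.5,0],"roll": 0,"grip": 50},
    {"xyz": [-13,-36.5,0],"roll": 0,"grip": 50},
    {"xyz": [-13,-36.5,0],"roll": 0,"grip": 50},
    {"xyz": [0,0,0],"roll": 0,"grip": 50}
  ]
}}

```text
time_s: 3.67
position: [0.439, -0.2189, 0.2235]
tcp_rot: [[-1.0, 0.003, 0.007], [0.003, 1.0, -0.008], [-0.007, -0.008, -1.0]]
force: [0.8, 0.2, 0.2]
opening: 0.501
grasp_force: 0.0
```

```bash
python3 - <<'E'
from h import *
np.set_printoptions(precision=4,suppress=True)
print(bot.read_state()["position"])
im,d,P=snap("scene","s1")
f=(P[...,2]>.135)&(P[...,2]<.185)&(P[...,0]>.36)&(P[...,0]<.50)&(P[...,1]<-.08)&(P[...,1]>-.4)
print(f.sum(),np.median(P[f],0),P[f].min(0),P[f].max(0))
c=im[200:360,280:460];cv2.imwrite('pics/s1c.png',cv2.resize(c,(675,600))[:,:,::-1])
E
```

```text
[ 0.439  -0.2189  0.2235]
73 [ 0.4328 -0.2128  0.1604] [ 0.4272 -0.218   0.1351] [ 0.4411 -0.2046  0.1771]
```

View pics/s1c.png

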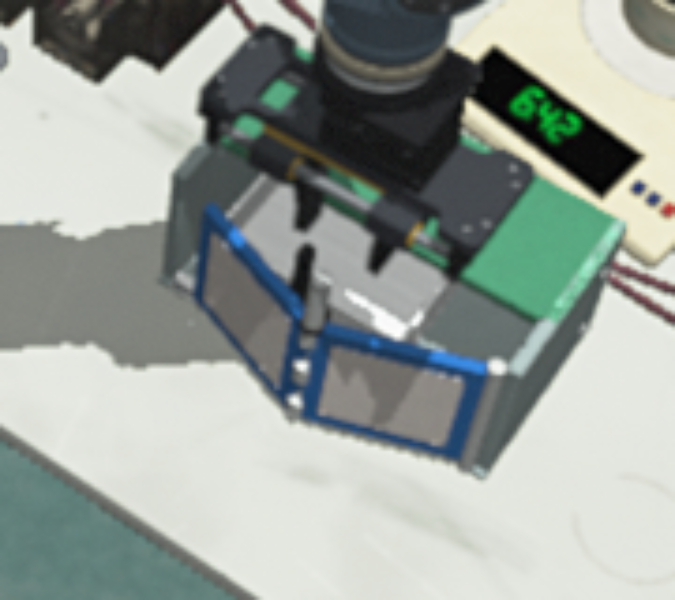

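The picture shows the open fingers above and slightly right of the post. I correct by a few mm, descend and pinch.

>>> {"api": "move_arm", "payload": {
  "increments": [
    {"xyz": [3,7,10],"roll": 0,"grip": 50},
    {"xyz": [0,0,25],"roll": 0,"grip": 50},
    {"xyz": [0,0,25],"roll": 0,"grip": 50},
    {"xyz": [0,0,25],"roll": 0,"grip": 50},
    {"xyz": [0,0,0],"roll": 0,"grip": 0}
  ]
}}

```text
time_s: 4.13
position: [0.4288, -0.2003, 0.1342]
tcp_rot: [[-1.0, -0.002, -0.008], [-0.002, 1.0, 0.006], [0.008, 0.006, -1.0]]
force: [-0.8, 1.2, 0.3]
opening: 0.473
grasp_force: 0.0
```

>>> {"api": "move_arm", "payload": {
  "increments": [
    {"xyz": [0,0,0],"roll": 0,"grip": 0},
    {"xyz": [0,0,0],"roll": 0,"grip": 0},
    {"xyz": [0,0,0],"roll": 0,"grip": 0},
    {"xyz": [0,0,0],"roll": 0,"grip": 0},
    {"xyz": [0,0,0],"roll": 0,"grip": 0}
  ]
}}

```text
time_s: 4.55
position: [0.4363, -0.2092, 0.1395]
tcp_rot: [[-1.0, -0.002, 0.01], [-0.003, 1.0, -0.012], [-0.01, -0.012, -1.0]]
force: [4.2, -10.2, -10.3]
opening: 0.153
grasp_force: 30.0
```

>>> {"api": "move_arm", "payload": {
  "increments": [
    {"xyz": [12,-5.6,0],"roll": 0,"grip": 0},
    {"xyz": [11.3,-6.8,0],"roll": 0,"grip": 0},
    {"xyz": [10.5,-8,0],"roll": 0,"grip": 0},
    {"xyz": [9.5,-9.1,0],"roll": 0,"grip": 0},
    {"xyz": [8.5,-10.1,0],"roll": 0,"grip": 0}
  ]
}}

```text
time_s: 4.97
position: [0.3804, -0.2431, 0.1393]
tcp_rot: [[-1.0, -0.002, 0.002], [-0.002, 1.0, -0.001], [-0.002, -0.001, -1.0]]
force: [-0.8, 3.7, 5.7]
opening: 0.135
grasp_force: 29.4
```

>>> {"api": "move_arm", "payload": {
  "increments": [
    {"xyz": [7.3,-11,0],"roll": 0,"grip": 0},
    {"xyz": [6,-11.7,0],"roll": 0,"grip": 0},
    {"xyz": [4.7,-12.3,0],"roll": 0,"grip": 0},
    {"xyz": [3.3,-12.8,0],"roll": 0,"grip": 0},
    {"xyz": [1.9,-13,0],"roll": 0,"grip": 0}
  ]
}}

```text
time_s: 5.38
position: [0.3499, -0.2982, 0.1391]
tcp_rot: [[-1.0, -0.006, -0.015], [-0.006, 1.0, 0.012], [0.015, 0.012, -1.0]]
force: [-20.5, 6.5, 21.3]
opening: 0.094
grasp_force: 30.0
```

>>> {"api": "move_arm", "payload": {
  "increments": [
    {"xyz": [0,-2,0],"roll": 0,"grip": 0},
    {"xyz": [0,0,0],"roll": 0,"grip": 0},
    {"xyz": [0,0,0],"roll": 0,"grip": 0}
  ]
}}

```text
time_s: 5.63
position: [0.3492, -0.3013, 0.1391]
tcp_rot: [[-1.0, -0.006, -0.016], [-0.006, 1.0, 0.01], [0.016, 0.01, -1.0]]
force: [-21.0, 3.7, 19.2]
opening: 0.093
grasp_force: 30.2
```

>>> {"api": "move_arm", "payload": {
  "increments": [
    {"xyz": [0,0,0],"roll": 0,"grip": 45},
    {"xyz": [0,0,0],"roll": 0,"grip": 45},
    {"xyz": [0,0,0],"roll": 0,"grip": 45},
    {"xyz": [0,0,0],"roll": 0,"grip": 45},
    {"xyz": [0,0,0],"roll": 0,"grip": 45}
  ]
}}

```text
time_s: 6.05
position: [0.3579, -0.3069, 0.1385]
tcp_rot: [[-1.0, -0.001, 0.002], [-0.001, 1.0, -0.003], [-0.002, -0.003, -1.0]]
force: [0.8, 0.5, 1.1]
opening: 0.386
grasp_force: 0.0
```

```bash
python3 - <<'E'
from h import *
np.set_printoptions(precision=4,suppress=True)
s=bot.read_state();print(s["position"],s["force"],s["tcp_rot"][:,2])
for n in("scene","top"):
    im,d,P=snap(n,n+"2")
    hsv=cv2.cvtColor(im,cv2.COLOR_RGB2HSV)
    f=(P[...,2]>.11)&(P[...,2]<.13)&(hsv[...,0]>95)&(hsv[...,0]<120)&(hsv[...,1]>130)&(P[...,0]>.3)&(P[...,0]<.52)&(P[...,1]<-.08)&(P[...,1]>-.4)
    Q=P[f];print(n,f.sum(),Q.min(0),Q.max(0),np.median(Q,0))
im=cv2.imread('pics/scene2.png');cv2.imwrite('pics/s2c.png',cv2.resize(im[200:360,280:460],(675,600)))
E
```

```text
[ 0.3579 -0.3069  0.1385] [0.8346 0.4836 1.1445] [ 0.0021 -0.0025 -1.    ]
scene 9 [ 0.3712 -0.3108  0.1141] [ 0.3975 -0.3059  0.1243] [ 0.3762 -0.3092  0.1213]Traceback (most recent call last):
  File "<stdin>", line 8, in <module>
    return umr_minimum(a, axis, None, out, keepdims, initial, where)
ValueError: zero-size array to reduction operation minimum which has no identity
```

>>> {"api": "move_arm", "payload": {
  "increments": [
    {"xyz": [0,0,-20],"roll": 0,"grip": 60},
    {"xyz": [0,0,-35],"roll": 0,"grip": 60},
    {"xyz": [0,20,-35],"roll": 0,"grip": 50},
    {"xyz": [-20,36,0],"roll": 0,"grip": 50},
    {"xyz": [-20,36,0],"roll": 0,"grip": 50}
  ]
}}

```text
time_s: 6.57
position: [0.3986, -0.2152, 0.23]
tcp_rot: [[-1.0, 0.003, 0.005], [0.003, 1.0, -0.005], [-0.005, -0.005, -1.0]]
force: [0.6, -0.3, -0.6]
opening: 0.511
grasp_force: 0.0
```

>>> {"api": "move_arm", "payload": {
  "increments": [
    {"xyz": [0,40,0],"roll": 0,"grip": 50},
    {"xyz": [0,0,0],"roll": 0,"grip": 50},
    {"xyz": [0,0,0],"roll": 0,"grip": 50}
  ]
}}

```text
time_s: 6.82
position: [0.3968, -0.1717, 0.2276]
tcp_rot: [[-1.0, -0.006, -0.0], [-0.006, 1.0, 0.0], [0.0, 0.0, -1.0]]
force: [0.0, -0.7, 0.4]
opening: 0.501
grasp_force: 0.0
```

```bash
python3 - <<'E'
from h import *
np.set_printoptions(precision=4,suppress=True)
s=bot.read_state();print(s["position"],s["force"])
for n in("scene","top"):
    im,d,P=snap(n,n+"3")
    hsv=cv2.cvtColor(im,cv2.COLOR_RGB2HSV)
    f=(P[...,2]>.11)&(P[...,2]<.13)&(hsv[...,0]>95)&(hsv[...,0]<120)&(hsv[...,1]>130)&(P[...,0]>.3)&(P[...,0]<.52)&(P[...,1]<-.08)&(P[...,1]>-.4)
    Q=P[f];print(n,f.sum(),Q.min(0) if f.any() else 0,Q.max(0)if f.any() else 0)
    f=(P[...,2]>.135)&(P[...,2]<.182)&(P[...,0]>.32)&(P[...,0]<.50)&(P[...,1]<-.25)&(P[...,1]>-.4)
    if f.any():print("post",f.sum(),np.median(P[f],0),P[f].min(0),P[f].max(0))
im=cv2.imread('pics/scene3.png');cv2.imwrite('pics/s3c.png',cv2.resize(im[200:360,280:460],(675,600)))
E
```

```text
[ 0.3968 -0.1717  0.2276] [ 0.0417 -0.6529  0.4408]
scene 262 [ 0.3678 -0.3278  0.1121] [ 0.4763 -0.2809  0.1296]
post 79 [ 0.3555 -0.3042  0.1613] [ 0.3519 -0.3097  0.1356] [ 0.3645 -0.2964  0.1786]
top 18 [ 0.3734 -0.315   0.1144] [ 0.3941 -0.2976  0.1294]
post 27 [ 0.3617 -0.2999  0.1691] [ 0.3564 -0.3098  0.1366] [ 0.368  -0.2952  0.1807]
```

View pics/s3c.png

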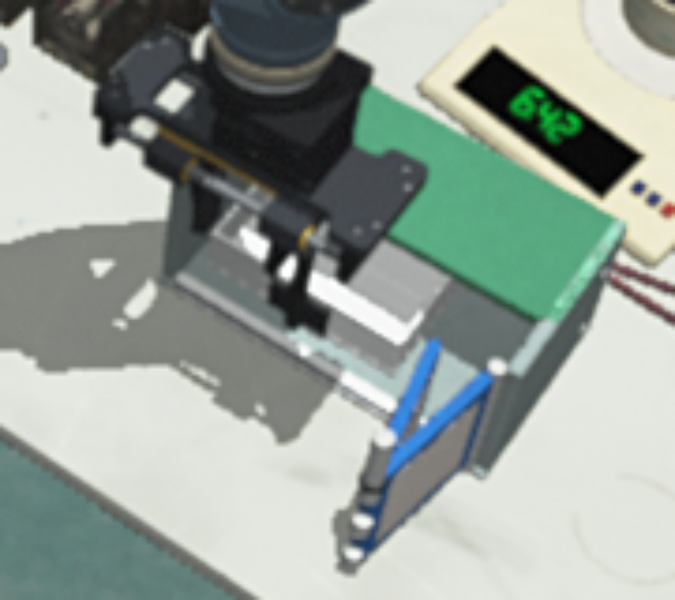

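The door is short of full fold: the post is at about (0.359,-0.302), so a≈1.38. I push it on with closed fingers from its left side.

>>> {"api": "move_arm", "payload": {
  "increments": [
    {"xyz": [12,-27,0],"roll": 0,"grip": 0},
    {"xyz": [12,-27,10],"roll": 0,"grip": 0},
    {"xyz": [12,-25,25],"roll": 0,"grip": 0},
    {"xyz": [0,0,25],"roll": 0,"grip": 0},
    {"xyz": [0,0,25],"roll": 0,"grip": 0}
  ]
}}

```text
time_s: 7.33
position: [0.3608, -0.257, 0.1419]
tcp_rot: [[-1.0, 0.004, 0.002], [0.004, 1.0, -0.003], [-0.002, -0.003, -1.0]]
force: [0.1, 0.0, 0.0]
opening: 0.205
grasp_force: 0.0
```

>>> {"api": "move_arm", "payload": {
  "increments": [
    {"xyz": [0,0,0],"roll": 0,"grip": 0},
    {"xyz": [0,0,0],"roll": 0,"grip": 0},
    {"xyz": [0,0,0],"roll": 0,"grip": 0},
    {"xyz": [0,0,0],"roll": 0,"grip": 0}
  ]
}}

```text
time_s: 7.67
position: [0.3618, -0.2541, 0.1438]
tcp_rot: [[-1.0, -0.001, 0.002], [-0.001, 1.0, -0.002], [-0.002, -0.002, -1.0]]
force: [0.8, -0.1, 0.5]
opening: 0.009
grasp_force: 0.0
```

>>> {"api": "move_arm", "payload": {
  "increments": [
    {"xyz": [0,-10,0],"roll": 0,"grip": 0},
    {"xyz": [0,-10,0],"roll": 0,"grip": 0},
    {"xyz": [0,-8,0],"roll": 0,"grip": 0},
    {"xyz": [0,-6,0],"roll": 0,"grip": 0},
    {"xyz": [0,0,0],"roll": 0,"grip": 0}
  ]
}}

```text
time_s: 8.08
position: [0.3615, -0.2891, 0.1429]
tcp_rot: [[-1.0, -0.0, 0.001], [-0.0, 1.0, -0.002], [-0.001, -0.002, -1.0]]
force: [0.6, 0.4, 0.2]
opening: 0.004
grasp_force: 0.0
```

>>> {"api": "move_arm", "payload": {
  "increments": [
    {"xyz": [0,-3,0],"roll": 0,"grip": 0},
    {"xyz": [0,-3,0],"roll": 0,"grip": 0},
    {"xyz": [0,0,0],"roll": 0,"grip": 0},
    {"xyz": [0,0,0],"roll": 0,"grip": 0}
  ]
}}

```text
time_s: 8.42
position: [0.361, -0.293, 0.1425]
tcp_rot: [[-1.0, -0.001, 0.0], [-0.001, 1.0, -0.0], [-0.0, -0.0, -1.0]]
force: [0.4, 0.1, 1.1]
opening: 0.006
grasp_force: 0.0
```

>>> {"api": "move_arm", "payload": {
  "increments": [
    {"xyz": [0,-3,0],"roll": 0,"grip": 0},
    {"xyz": [0,0,0],"roll": 0,"grip": 0},
    {"xyz": [0,0,0],"roll": 0,"grip": 0}
  ]
}}

```text
time_s: 8.67
position: [0.3607, -0.2939, 0.1423]
tcp_rot: [[-1.0, -0.001, -0.001], [-0.001, 1.0, 0.004], [0.001, 0.004, -1.0]]
force: [2.3, 4.6, 1.3]
opening: 0.001
grasp_force: 2.5
```

>>> {"api": "move_arm", "payload": {
  "increments": [
    {"xyz": [0,-3,0],"roll": 0,"grip": 0},
    {"xyz": [0,0,0],"roll": 0,"grip": 0},
    {"xyz": [0,0,0],"roll": 0,"grip": 0}
  ]
}}

```text
time_s: 8.92
position: [0.3606, -0.2941, 0.1422]
tcp_rot: [[-1.0, 0.0, -0.001], [0.0, 1.0, 0.009], [0.001, 0.009, -1.0]]
force: [4.0, 10.9, 5.0]
opening: 0.009
grasp_force: 5.9
```

```bash
cat > post.py <<'E'
from h import *
np.set_printoptions(precision=4,suppress=True)
s=bot.read_state();print(s["time_s"],s["position"],s["force"])
im,d,P=snap("scene","sp%d"%(s["time_s"]*10))
f=(P[...,2]>.15)&(P[...,2]<.182)&(P[...,0]>.32)&(P[...,0]<.50)&(P[...,1]<-.10)&(P[...,1]>-.4)
f&=cv2.cvtColor(im,cv2.COLOR_RGB2GRAY)>70
if f.any():
    print("post",f.sum(),np.median(P[f],0)+[.003,.002,0])
hsv=cv2.cvtColor(im,cv2.COLOR_RGB2HSV)
g=(P[...,2]>.11)&(P[...,2]<.13)&(hsv[...,0]>95)&(hsv[...,0]<120)&(hsv[...,1]>130)&(P[...,0]>.3)&(P[...,0]<.52)&(P[...,1]<-.08)&(P[...,1]>-.4)
if g.any(): print("blue top",g.sum(),P[g].min(0),P[g].max(0))
E
python3 post.py
```

```text
8.9167 [ 0.3606 -0.2941  0.1422] [ 4.0391 10.8522  4.9637]
post 19 [ 0.3555 -0.3088  0.1561]
blue top 17 [ 0.372  -0.3206  0.1188] [ 0.4034 -0.3144  0.1282]
```

>>> {"api": "move_arm", "payload": {
  "increments": [
    {"xyz": [0,20,0],"roll": 0,"grip": 0},
    {"xyz": [0,35,-10],"roll": 0,"grip": 0},
    {"xyz": [0,20,-15],"roll": 0,"grip": 45},
    {"xyz": [0,0,0],"roll": 0,"grip": 45},
    {"xyz": [0,0,0],"roll": 0,"grip": 45}
  ]
}}

```text
time_s: 9.38
position: [0.3615, -0.2238, 0.1682]
tcp_rot: [[-1.0, -0.004, 0.002], [-0.004, 1.0, -0.002], [-0.002, -0.002, -1.0]]
force: [-0.0, 1.0, -0.6]
opening: 0.151
grasp_force: 0.0
```

```bash
cat >> post.py <<'E'
k=(P[...,2]>.085)&(P[...,2]<.112)&(P[...,0]>.34)&(P[...,0]<.52)&(P[...,1]<-.17)&(P[...,1]>-.24)&(hsv[...,2]<70)
if k.any(): print("tab",k.sum(),np.median(P[k],0),P[k].min(0),P[k].max(0))
E
python3 post.py
python3 -c "
import cv2;im=cv2.imread('pics/sp93.png');cv2.imwrite('pics/s4c.png',cv2.resize(im[200:360,280:460],(675,600)))"; ls pics
```

```text
9.3833 [ 0.3615 -0.2238  0.1682] [-0.0213  0.9968 -0.6094]
post 75 [ 0.3571 -0.31    0.1714]
blue top 253 [ 0.3716 -0.3281  0.1117] [ 0.4751 -0.2991  0.1297]
s0c.png
s1.png
s1c.png
s3c.png
s4c.png
scene0.png
scene2.png
scene3.png
sp89.png
sp93.png
t0c.png
top0.png
top2.png
top3.png
```

>>> {"api": "move_arm", "payload": {
  "increments": [
    {"xyz": [-36,5,0],"roll": 0,"grip": 45},
    {"xyz": [-36,5,0],"roll": 0,"grip": 45},
    {"xyz": [-36,5,0],"roll": 0,"grip": 45},
    {"xyz": [-33,4,0],"roll": 0,"grip": 45},
    {"xyz": [0,0,0],"roll": 0,"grip": 45}
  ]
}}

```text
time_s: 9.85
position: [0.5092, -0.2073, 0.1675]
tcp_rot: [[-1.0, -0.003, 0.008], [-0.003, 1.0, -0.004], [-0.008, -0.004, -1.0]]
force: [1.1, 0.4, -0.4]
opening: 0.441
grasp_force: 0.0
```

>>> {"api": "move_arm", "payload": {
  "increments": [
    {"xyz": [0,0,0],"roll": 0,"grip": 45},
    {"xyz": [0,0,0],"roll": 0,"grip": 45},
    {"xyz": [0,0,0],"roll": 0,"grip": 45}
  ]
}}

```text
time_s: 10.1
position: [0.5005, -0.2052, 0.1669]
tcp_rot: [[-1.0, 0.0, -0.002], [0.0, 1.0, 0.001], [0.002, 0.001, -1.0]]
force: [-0.7, 0.1, 0.4]
opening: 0.446
grasp_force: 0.0
```

```bash
python3 post.py
python3 -c "
import cv2,glob,os;f=max(glob.glob('pics/sp*.png'),key=os.path.getmtime);im=cv2.imread(f);cv2.imwrite('pics/s5c.png',cv2.resize(im[200:360,280:460],(675,600)))"
```

```text
10.1 [ 0.5005 -0.2052  0.1669] [-0.684   0.1295  0.3765]
post 80 [ 0.3586 -0.3099  0.1706]
blue top 255 [ 0.3701 -0.3281  0.1102] [ 0.4764 -0.2998  0.1286]
tab 19 [ 0.4969 -0.1738  0.0987] [ 0.4932 -0.176   0.0867] [ 0.5037 -0.1707  0.108 ]
```

View pics/s5c.png

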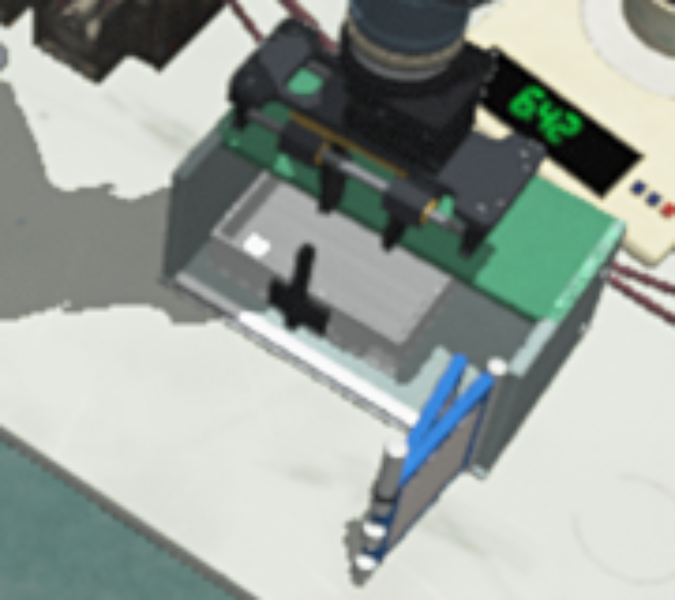

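The tab, at crop (305,250), is further left than the locker's middle. I measure it without the y bounds.

```bash
sed -i 's/(P\[...,1\]<-.17)&(P\[...,1\]>-.24)&(hsv/(P[...,1]<-.13)\&(P[...,1]>-.24)\&(hsv/' post.py; python3 post.py
python3 - <<'E'
from h import *
im,d,P=snap("scene")
for v in range(262,286,2): print(v,[tuple((P[v,u]*1000).astype(int)) for u in range(356,366,2)])
for q in bot.spot_in("tray_grip","scene")+bot.spot_in("tray_mid","scene"): print(q["conf"],c2w(q["at"],"scene"))
g=(P[...,2]>.042)&(P[...,2]<.056)&(P[...,0]>.49)&(P[...,0]<.64)&(P[...,1]<-.07)&(P[...,1]>-.34); print("rim",P[g].min(0),P[g].max(0))
E
```

```text
10.15 [ 0.5005 -0.2051  0.1671] [ 0.2693  0.6835 -0.6694]
post 74 [ 0.3584 -0.3101  0.1696]
blue top 253 [ 0.3729 -0.3277  0.111 ] [ 0.4771 -0.2989  0.1289]
tab 28 [ 0.4954 -0.173   0.0996] [ 0.4906 -0.176   0.0862] [ 0.5045 -0.1666  0.1071]
262 [(np.int64(566), np.int64(-124), np.int64(12)), (np.int64(574), np.int64(-126), np.int64(5)), (np.int64(573), np.int64(-132), np.int64(11)), (np.int64(578), np.int64(-136), np.int64(9)), (np.int64(583), np.int64(-140), np.int64(7))]
264 [(np.int64(562), np.int64(-126), np.int64(9)), (np.int64(569), np.int64(-129), np.int64(3)), (np.int64(568), np.int64(-136), np.int64(9)), (np.int64(571), np.int64(-140), np.int64(11)), (np.int64(578), np.int64(-143), np.int64(5))]
266 [(np.int64(554), np.int64(-131), np.int64(11)), (np.int64(560), np.int64(-134), np.int64(7)), (np.int64(499), np.int64(-167), np.int64(102)), (np.int64(502), np.int64(-171), np.int64(103)), (np.int64(569), np.int64(-149), np.int64(10))]
268 [(np.int64(551), np.int64(-134), np.int64(8)), (np.int64(554), np.int64(-138), np.int64(8)), (np.int64(494), np.int64(-170), np.int64(102)),
[... 1474 characters left out ...]
4(42)), (np.int64(506), np.int64(-182), np.int64(43))]
282 [(np.int64(493), np.int64(-167), np.int64(36)), (np.int64(492), np.int64(-173), np.int64(42)), (np.int64(499), np.int64(-175), np.int64(36)), (np.int64(501), np.int64(-180), np.int64(38)), (np.int64(505), np.int64(-184), np.int64(37))]
284 [(np.int64(494), np.int64(-167), np.int64(24)), (np.int64(496), np.int64(-172), np.int64(27)), (np.int64(500), np.int64(-176), np.int64(26)), (np.int64(502), np.int64(-181), np.int64(28)), (np.int64(501), np.int64(-187), np.int64(34))]
0.97 [ 0.54503366 -0.17291449  0.00774062]
0.74 [ 0.55351992 -0.17259646  0.01408824]
rim [ 0.49091915 -0.25068147  0.04205825] [ 0.57889836 -0.07577603  0.05593345]
```

>>> {"api": "move_arm", "payload": {
  "increments": [
    {"xyz": [0,18,0],"roll": 0,"grip": 45},
    {"xyz": [1,17.5,0],"roll": 0,"grip": 45},
    {"xyz": [0,0,30],"roll": 0,"grip": 45},
    {"xyz": [0,0,35],"roll": 0,"grip": 45},
    {"xyz": [0,0,30],"roll": 0,"grip": 45}
  ]
}}

```text
time_s: 10.77
position: [0.5011, -0.1693, 0.0722]
tcp_rot: [[-1.0, -0.002, 0.002], [-0.002, 1.0, -0.001], [-0.002, -0.001, -1.0]]
force: [-0.2, 0.0, -0.5]
opening: 0.452
grasp_force: 0.0
```

>>> {"api": "move_arm", "payload": {
  "increments": [
    {"xyz": [0,0,0],"roll": 0,"grip": 45},
    {"xyz": [0,0,0],"roll": 0,"grip": 45},
    {"xyz": [0,0,0],"roll": 0,"grip": 0},
    {"xyz": [0,0,0],"roll": 0,"grip": 0},
    {"xyz": [0,0,0],"roll": 0,"grip": 0}
  ]
}}

```text
time_s: 11.18
position: [0.5021, -0.1701, 0.0745]
tcp_rot: [[-1.0, -0.001, 0.004], [-0.001, 1.0, -0.002], [-0.004, -0.002, -1.0]]
force: [0.3, 0.5, -0.5]
opening: 0.306
grasp_force: 0.0
```

>>> {"api": "move_arm", "payload": {
  "increments": [
    {"xyz": [0,0,0],"roll": 0,"grip": 0},
    {"xyz": [0,0,0],"roll": 0,"grip": 0},
    {"xyz": [0,0,0],"roll": 0,"grip": 0}
  ]
}}

```text
time_s: 11.43
position: [0.5013, -0.1696, 0.0736]
tcp_rot: [[-1.0, -0.001, 0.002], [-0.001, 1.0, -0.001], [-0.002, -0.001, -1.0]]
force: [-0.3, -0.8, 4.7]
opening: 0.135
grasp_force: 30.0
```

>>> {"api": "move_arm", "payload": {
  "increments": [
    {"xyz": [10,0,0],"roll": 0,"grip": 0},
    {"xyz": [14,0,0],"roll": 0,"grip": 0},
    {"xyz": [16,0,0],"roll": 0,"grip": 0},
    {"xyz": [16,0,0],"roll": 0,"grip": 0},
    {"xyz": [16,0,0],"roll": 0,"grip": 0}
  ]
}}

```text
time_s: 11.85
position: [0.4303, -0.1694, 0.0735]
tcp_rot: [[-1.0, -0.0, 0.005], [-0.0, 1.0, -0.001], [-0.005, -0.001, -1.0]]
force: [4.6, 3.9, 5.0]
opening: 0.134
grasp_force: 30.0
```

>>> {"api": "move_arm", "payload": {
  "increments": [
    {"xyz": [16,0,0],"roll": 0,"grip": 0},
    {"xyz": [14,0,0],"roll": 0,"grip": 0},
    {"xyz": [10,0,0],"roll": 0,"grip": 0},
    {"xyz": [5,0,0],"roll": 0,"grip": 0},
    {"xyz": [3,0,0],"roll": 0,"grip": 0}
  ]
}}

```text
time_s: 12.27
position: [0.3813, -0.1693, 0.0735]
tcp_rot: [[-1.0, 0.001, 0.003], [0.001, 1.0, -0.001], [-0.003, -0.001, -1.0]]
force: [4.6, 5.2, 7.6]
opening: 0.133
grasp_force: 30.0
```

>>> {"api": "move_arm", "payload": {
  "increments": [
    {"xyz": [2,0,0],"roll": 0,"grip": 0},
    {"xyz": [2,0,0],"roll": 0,"grip": 0},
    {"xyz": [2,0,0],"roll": 0,"grip": 0},
    {"xyz": [0,0,0],"roll": 0,"grip": 0},
    {"xyz": [0,0,0],"roll": 0,"grip": 0}
  ]
}}

```text
time_s: 12.68
position: [0.3811, -0.1695, 0.0735]
tcp_rot: [[-1.0, 0.005, 0.013], [0.005, 1.0, -0.002], [-0.013, -0.002, -1.0]]
force: [22.3, 17.5, 0.5]
opening: 0.135
grasp_force: 30.0
```

>>> {"api": "move_arm", "payload": {
  "increments": [
    {"xyz": [-5,0,0],"roll": 0,"grip": 40},
    {"xyz": [0,0,0],"roll": 0,"grip": 40},
    {"xyz": [0,0,0],"roll": 0,"grip": 40},
    {"xyz": [0,0,-35],"roll": 0,"grip": 70},
    {"xyz": [0,0,-35],"roll": 0,"grip": 70}
  ]
}}

```text
time_s: 13.1
position: [0.3774, -0.1682, 0.1409]
tcp_rot: [[-1.0, -0.001, -0.008], [-0.001, 1.0, 0.006], [0.008, 0.006, -1.0]]
force: [0.7, -1.8, 0.4]
opening: 0.425
grasp_force: 0.0
```

>>> {"api": "move_arm", "payload": {
  "increments": [
    {"xyz": [0,0,-35],"roll": 0,"grip": 70},
    {"xyz": [-14,38,-20],"roll": 0,"grip": 70},
    {"xyz": [0,38,0],"roll": 0,"grip": 70},
    {"xyz": [0,38,0],"roll": 0,"grip": 70},
    {"xyz": [0,38,0],"roll": 0,"grip": 70}
  ]
}}

```text
time_s: 13.52
position: [0.3917, -0.0196, 0.1963]
tcp_rot: [[-1.0, 0.001, 0.0], [0.001, 1.0, -0.0], [-0.0, -0.0, -1.0]]
force: [-0.4, -0.3, 0.0]
opening: 0.688
grasp_force: 0.0
```

>>> {"api": "move_arm", "payload": {
  "increments": [
    {"xyz": [0,38,0],"roll": 0,"grip": 70},
    {"xyz": [0,38,0],"roll": 0,"grip": 70},
    {"xyz": [0,38,0],"roll": 0,"grip": 70},
    {"xyz": [0,38,0],"roll": 0,"grip": 70},
    {"xyz": [0,0,0],"roll": 0,"grip": 70}
  ]
}}

```text
time_s: 13.93
position: [0.3906, 0.1365, 0.1959]
tcp_rot: [[-1.0, -0.008, -0.001], [-0.008, 1.0, 0.002], [0.001, 0.002, -1.0]]
force: [-0.1, -0.6, 0.5]
opening: 0.699
grasp_force: 0.0
```

```bash
cat > bt.py <<'E'
from h import *
np.set_printoptions(precision=4,suppress=True)
def bottles():
    s=bot.read_state();print(s["time_s"],s["position"],s["force"],s["opening"])
    for n in("top","scene"):
        im,d,P=snap(n,"%s_%d"%(n,s["time_s"]*10))
        for l in("bottle_blue_mid","bottle_red_mid","bottle_black_mid"):
            for q in bot.trace(l,n)[:2]:
                k=q["mask"]&(d>0); B=P[k]; T=B[(B[:,2]>.082)&(B[:,2]<.12)]; print(n,l,round(q["conf"],2),k.sum(),len(T),T.mean(0) if len(T) else B.mean(0))
if __name__=="__main__": bottles()
E
python3 bt.py; python3 post.py
python3 - <<'E'
from h import *
im,d,P=snap("top")
g=(P[...,2]>.04)&(P[...,2]<.06)&(P[...,0]>.36)&(P[...,0]<.525)&(P[...,1]<-.07)&(P[...,1]>-.28)
Q=P[g];print("rim",Q.min(0),Q.max(0),np.percentile(Q,[3,97],axis=0))
E
```

```text
13.9333 [0.3906 0.1365 0.1959] [-0.0731 -0.6111  0.5183] 0.6987894929638763
top bottle_blue_mid 0.54 136 48 [0.3982 0.2881 0.0888]
top bottle_blue_mid 0.4 1537 15 [ 0.3833 -0.1686  0.0981]
top bottle_red_mid 0.46 148 51 [0.4344 0.3698 0.0893]
top bottle_black_mid 0.49 148 51 [0.5168 0.3071 0.089 ]
scene bottle_blue_mid 0.63 365 72 [0.3926 0.2867 0.0878]
scene bottle_red_mid 0.75 344 71 [0.4269 0.3647 0.0878]
14.3333 [0.3926 0.1302 0.1959] [-0.0542  0.4476  0.216 ]
post 60 [ 0.3573 -0.3116  0.17  ]
blue top 251 [ 0.3718 -0.3282  0.1137] [ 0.4759 -0.2994  0.1292]
tab 25 [ 0.376  -0.1723  0.0993] [ 0.3706 -0.1759  0.0866] [ 0.3846 -0.1675  0.1046]
rim [ 0.37689322 -0.25120138  0.04009751] [ 0.50728888 -0.07038634  0.05721388] [[ 0.38545583 -0.24948599  0.04040944]
 [ 0.50642174 -0.09026366  0.05601069]]
```

>>> {"api": "move_arm", "payload": {
  "increments": [
    {"xyz": [-3.5,40,0],"roll": 0,"grip": 72},
    {"xyz": [0,40,0],"roll": 0,"grip": 72},
    {"xyz": [0,40,0],"roll": 0,"grip": 72},
    {"xyz": [0,37,0],"roll": 0,"grip": 72},
    {"xyz": [0,0,0],"roll": 0,"grip": 72}
  ]
}}

```text
time_s: 14.85
position: [0.3969, 0.2937, 0.1964]
tcp_rot: [[-1.0, -0.005, 0.003], [-0.005, 1.0, 0.004], [-0.003, 0.004, -1.0]]
force: [0.5, -0.2, -0.0]
opening: 0.72
grasp_force: 0.0
```

>>> {"api": "move_arm", "payload": {
  "increments": [
    {"xyz": [0,0,0],"roll": 0,"grip": 72},
    {"xyz": [0,0,0],"roll": 0,"grip": 72},
    {"xyz": [0,0,25],"roll": 0,"grip": 72},
    {"xyz": [0,0,25],"roll": 0,"grip": 72},
    {"xyz": [0,0,0],"roll": 0,"grip": 72}
  ]
}}

```text
time_s: 15.27
position: [0.393, 0.2855, 0.1428]
tcp_rot: [[-1.0, 0.002, -0.008], [0.002, 1.0, -0.004], [0.008, -0.004, -1.0]]
force: [-1.4, -0.1, -0.4]
opening: 0.722
grasp_force: 0.0
```

```bash
python3 bt.py
```

```text
15.2667 [0.393  0.2855 0.1428] [-1.4139 -0.1116 -0.3925] 0.7217113259835227
top bottle_black_mid 0.74 1434 15 [ 0.3833 -0.1686  0.0981]
scene bottle_blue_mid 0.63 341 63 [0.392  0.2853 0.0878]
scene bottle_black_mid 0.68 230 0 [0.5019 0.2954 0.0366]
```

Blue hasn't moved. I descend and grip.

>>> {"api": "move_arm", "payload": {
  "increments": [
    {"xyz": [0,0,30],"roll": 0,"grip": 72},
    {"xyz": [0,0,30],"roll": 0,"grip": 72},
    {"xyz": [0,0,31],"roll": 0,"grip": 72},
    {"xyz": [0,0,0],"roll": 0,"grip": 72},
    {"xyz": [0,0,0],"roll": 0,"grip": 30}
  ]
}}

```text
time_s: 16.08
position: [0.3948, 0.2883, 0.0544]
tcp_rot: [[-1.0, -0.001, -0.003], [-0.001, 1.0, -0.001], [0.003, -0.001, -1.0]]
force: [-0.5, -0.0, 0.6]
opening: 0.696
grasp_force: 0.0
```

>>> {"api": "move_arm", "payload": {
  "increments": [
    {"xyz": [0,0,0],"roll": 0,"grip": 30},
    {"xyz": [0,0,0],"roll": 0,"grip": 30},
    {"xyz": [0,0,0],"roll": 0,"grip": 30},
    {"xyz": [0,0,0],"roll": 0,"grip": 30}
  ]
}}

```text
time_s: 16.42
position: [0.3969, 0.2892, 0.0567]
tcp_rot: [[-1.0, -0.001, 0.004], [-0.001, 1.0, 0.002], [-0.004, 0.002, -1.0]]
force: [-0.4, 0.2, 2.5]
opening: 0.456
grasp_force: 29.2
```

>>> {"api": "move_arm", "payload": {
  "increments": [
    {"xyz": [0,0,0],"roll": 0,"grip": 20},
    {"xyz": [0,0,0],"roll": 0,"grip": 20}
  ]
}}

```text
time_s: 16.58
position: [0.3969, 0.2892, 0.0566]
tcp_rot: [[-1.0, -0.001, 0.003], [-0.001, 1.0, 0.002], [-0.003, 0.002, -1.0]]
force: [-0.1, 0.6, 7.8]
opening: 0.454
grasp_force: 29.8
```

```bash
python3 bt.py; python3 -c "
import cv2,glob,os;f=max(glob.glob('pics/scene_*.png'),key=os.path.getmtime);im=cv2.imread(f);cv2.imwrite('pics/b1.png',cv2.resize(im[130:250,150:290],(700,600),interpolation=cv2.INTER_CUBIC))"
```

```text
16.5833 [0.3969 0.2892 0.0566] [-0.1473  0.6144  7.7945] 0.4537784613835064
top bottle_black_mid 0.57 22 20 [0.5162 0.3088 0.0887]
scene bottle_blue_mid 0.49 244 3 [0.3821 0.2824 0.0837]
scene bottle_blue_mid 0.31 170 53 [0.5088 0.3044 0.0873]
scene bottle_black_mid 0.5 153 53 [0.5096 0.304  0.0871]
```

View pics/b1.png

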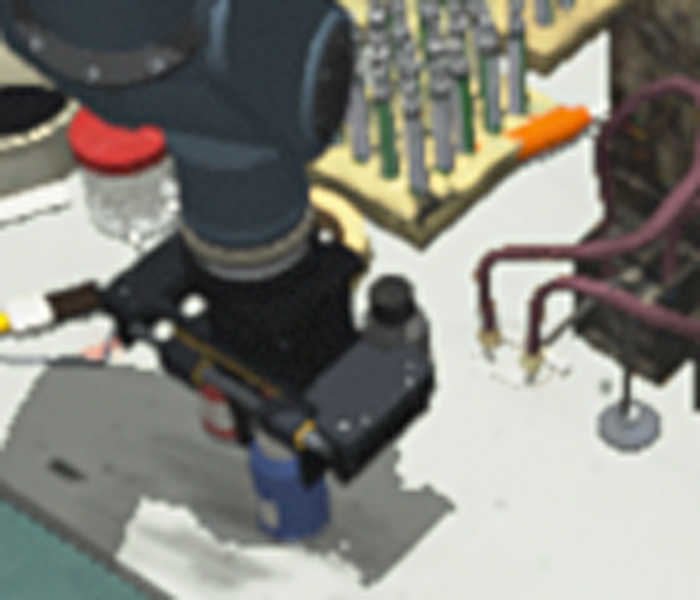

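The shoulder slopes where the pads sit (39.5 mm opening, 8 N upward), so I regrip 12 mm lower.

>>> {"api": "move_arm", "payload": {
  "increments": [
    {"xyz": [0,0,0],"roll": 0,"grip": 68},
    {"xyz": [0,0,0],"roll": 0,"grip": 68},
    {"xyz": [0,0,0],"roll": 0,"grip": 68},
    {"xyz": [0,0,7],"roll": 0,"grip": 68},
    {"xyz": [0,0,7],"roll": 0,"grip": 68}
  ]
}}

```text
time_s: 17.4
position: [0.3959, 0.2887, 0.0408]
tcp_rot: [[-1.0, -0.001, 0.001], [-0.001, 1.0, 0.0], [-0.001, 0.0, -1.0]]
force: [-0.1, 0.9, -0.4]
opening: 0.668
grasp_force: 0.0
```

>>> {"api": "move_arm", "payload": {
  "increments": [
    {"xyz": [0,0,0],"roll": 0,"grip": 68},
    {"xyz": [0,0,0],"roll": 0,"grip": 30},
    {"xyz": [0,0,0],"roll": 0,"grip": 30},
    {"xyz": [0,0,0],"roll": 0,"grip": 30},
    {"xyz": [0,0,0],"roll": 0,"grip": 30}
  ]
}}

```text
time_s: 17.82
position: [0.3958, 0.2888, 0.041]
tcp_rot: [[-1.0, -0.001, 0.0], [-0.001, 1.0, 0.0], [-0.0, 0.0, -1.0]]
force: [1.3, 0.6, -2.2]
opening: 0.483
grasp_force: 30.0
```

>>> {"api": "move_arm", "payload": {
  "increments": [
    {"xyz": [0,0,0],"roll": 0,"grip": 30},
    {"xyz": [0,0,0],"roll": 0,"grip": 30}
  ]
}}

```text
time_s: 17.98
position: [0.3958, 0.2887, 0.041]
tcp_rot: [[-1.0, -0.001, 0.0], [-0.001, 1.0, 0.0], [-0.0, 0.0, -1.0]]
force: [0.5, 1.0, -1.4]
opening: 0.482
grasp_force: 30.0
```

>>> {"api": "move_arm", "payload": {
  "increments": [
    {"xyz": [0,0,-15],"roll": 0,"grip": 30},
    {"xyz": [0,0,-30],"roll": 0,"grip": 30},
    {"xyz": [0,0,-35],"roll": 0,"grip": 30},
    {"xyz": [0,0,-20],"roll": 0,"grip": 30},
    {"xyz": [0,0,0],"roll": 0,"grip": 30}
  ]
}}

```text
time_s: 18.4
position: [0.398, 0.2897, 0.1446]
tcp_rot: [[-1.0, -0.002, 0.008], [-0.002, 1.0, 0.003], [-0.008, 0.003, -1.0]]
force: [0.9, -0.1, -3.2]
opening: 0.484
grasp_force: 30.0
```

>>> {"api": "move_arm", "payload": {
  "increments": [
    {"xyz": [0,-20,0],"roll": 0,"grip": 30},
    {"xyz": [0,-30,0],"roll": 0,"grip": 30},
    {"xyz": [0,-35,0],"roll": 0,"grip": 30},
    {"xyz": [0,-35,0],"roll": 0,"grip": 30},
    {"xyz": [0,-35,0],"roll": 0,"grip": 30}
  ]
}}

```text
time_s: 18.82
position: [0.3942, 0.1323, 0.1398]
tcp_rot: [[-1.0, -0.003, -0.003], [-0.003, 1.0, -0.0], [0.003, -0.0, -1.0]]
force: [0.4, 0.5, -4.1]
opening: 0.486
grasp_force: 30.0
```

>>> {"api": "move_arm", "payload": {
  "increments": [
    {"xyz": [0,-35,0],"roll": 0,"grip": 30},
    {"xyz": [0,-35,0],"roll": 0,"grip": 30},
    {"xyz": [0,-35,0],"roll": 0,"grip": 30},
    {"xyz": [0,-35,0],"roll": 0,"grip": 30},
    {"xyz": [0,-35,0],"roll": 0,"grip": 30}
  ]
}}

```text
time_s: 19.23
position: [0.3946, -0.0426, 0.1398]
tcp_rot: [[-1.0, -0.001, -0.003], [-0.001, 1.0, 0.001], [0.003, 0.001, -1.0]]
force: [0.7, 0.4, -3.4]
opening: 0.483
grasp_force: 30.0
```

>>> {"api": "move_arm", "payload": {
  "increments": [
    {"xyz": [-12,-35,0],"roll": 0,"grip": 30},
    {"xyz": [-13,-35,0],"roll": 0,"grip": 30},
    {"xyz": [-13,-30,0],"roll": 0,"grip": 30},
    {"xyz": [-12,-29,0],"roll": 0,"grip": 30},
    {"xyz": [0,0,0],"roll": 0,"grip": 30}
  ]
}}

```text
time_s: 19.65
position: [0.4506, -0.1775, 0.1403]
tcp_rot: [[-1.0, 0.003, 0.007], [0.003, 1.0, -0.006], [-0.007, -0.006, -1.0]]
force: [0.6, -1.4, -3.3]
opening: 0.486
grasp_force: 30.0
```

```bash
python3 bt.py; python3 -c "
import cv2,glob,os;f=max(glob.glob('pics/scene_*.png'),key=os.path.getmtime);im=cv2.imread(f);cv2.imwrite('pics/b2.png',cv2.resize(im[190:360,280:460],(635,600),interpolation=cv2.INTER_CUBIC))"
```

```text
19.65 [ 0.4506 -0.1775  0.1403] [ 0.6473 -1.4433 -3.3368] 0.485693956747542
top bottle_red_mid 0.54 151 51 [0.4349 0.3696 0.0906]
top bottle_black_mid 0.63 144 53 [0.5163 0.3061 0.089 ]
scene bottle_blue_mid 0.78 360 83 [ 0.4288 -0.1766  0.1079]
scene bottle_blue_mid 0.62 928 213 [ 0.4163 -0.3192  0.1046]
scene bottle_black_mid 0.83 347 64 [0.5105 0.3054 0.0877]
scene bottle_black_mid 0.27 7529 446 [ 0.4607 -0.3039  0.1027]
```

View pics/b2.png

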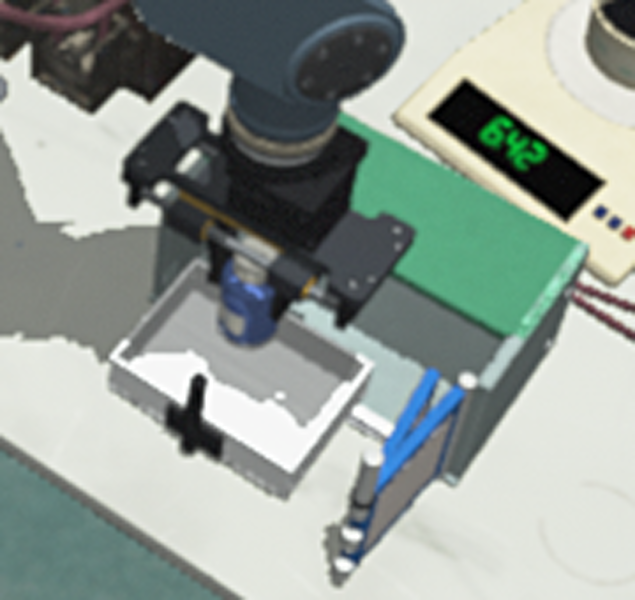

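The bottle hangs upright over the open tray, so I lower it.

>>> {"api": "move_arm", "payload": {
  "increments": [
    {"xyz": [0,0,0],"roll": 0,"grip": 30},
    {"xyz": [0,0,25],"roll": 0,"grip": 30},
    {"xyz": [0,0,25],"roll": 0,"grip": 30},
    {"xyz": [0,0,20],"roll": 0,"grip": 30},
    {"xyz": [0,0,9],"roll": 0,"grip": 30}
  ]
}}

```text
time_s: 20.47
position: [0.4452, -0.1693, 0.0602]
tcp_rot: [[-1.0, -0.002, -0.003], [-0.002, 1.0, 0.002], [0.003, 0.002, -1.0]]
force: [-0.2, -0.1, -3.6]
opening: 0.482
grasp_force: 30.0
```

>>> {"api": "move_arm", "payload": {
  "increments": [
    {"xyz": [0,0,5],"roll": 0,"grip": 30},
    {"xyz": [0,0,0],"roll": 0,"grip": 30},
    {"xyz": [0,0,0],"roll": 0,"grip": 30},
    {"xyz": [0,0,0],"roll": 0,"grip": 30}
  ]
}}

```text
time_s: 20.8
position: [0.4471, -0.1708, 0.0579]
tcp_rot: [[-1.0, -0.001, 0.002], [-0.001, 1.0, -0.001], [-0.002, -0.001, -1.0]]
force: [-0.3, -0.0, -3.0]
opening: 0.483
grasp_force: 30.0
```

>>> {"api": "move_arm", "payload": {
  "increments": [
    {"xyz": [0,0,2],"roll": 0,"grip": 30},
    {"xyz": [0,0,2],"roll": 0,"grip": 30},
    {"xyz": [0,0,0],"roll": 0,"grip": 30},
    {"xyz": [0,0,0],"roll": 0,"grip": 30}
  ]
}}

```text
time_s: 21.13
position: [0.447, -0.1708, 0.0536]
tcp_rot: [[-1.0, -0.001, 0.002], [-0.001, 1.0, -0.001], [-0.002, -0.001, -1.0]]
force: [1.1, 0.3, 0.6]
opening: 0.486
grasp_force: 30.0
```

>>> {"api": "move_arm", "payload": {
  "increments": [
    {"xyz": [0,0,1],"roll": 0,"grip": 30},
    {"xyz": [0,0,0],"roll": 0,"grip": 30},
    {"xyz": [0,0,0],"roll": 0,"grip": 30}
  ]
}}

```text
time_s: 21.38
position: [0.4478, -0.1709, 0.0532]
tcp_rot: [[-1.0, -0.001, 0.004], [-0.001, 1.0, -0.002], [-0.004, -0.002, -1.0]]
force: [1.8, 2.1, 8.4]
opening: 0.487
grasp_force: 30.0
```

>>> {"api": "move_arm", "payload": {
  "increments": [
    {"xyz": [0,0,-1],"roll": 0,"grip": 64},
    {"xyz": [0,0,0],"roll": 0,"grip": 64},
    {"xyz": [0,0,0],"roll": 0,"grip": 64},
    {"xyz": [0,0,0],"roll": 0,"grip": 64},
    {"xyz": [0,0,-20],"roll": 0,"grip": 64}
  ]
}}

```text
time_s: 21.8
position: [0.4441, -0.1691, 0.0707]
tcp_rot: [[-1.0, -0.001, -0.006], [-0.001, 1.0, 0.004], [0.006, 0.004, -1.0]]
force: [-0.0, -0.7, 0.7]
opening: 0.628
grasp_force: 0.0
```

>>> {"api": "move_arm", "payload": {
  "increments": [
    {"xyz": [0,0,-30],"roll": 0,"grip": 64},
    {"xyz": [0,0,-40],"roll": 0,"grip": 70},
    {"xyz": [10,20,-40],"roll": 0,"grip": 70},
    {"xyz": [20,33,-15],"roll": 0,"grip": 70},
    {"xyz": [21,33,0],"roll": 0,"grip": 70}
  ]
}}

```text
time_s: 22.22
position: [0.3986, -0.0875, 0.1976]
tcp_rot: [[-1.0, 0.001, 0.009], [0.001, 1.0, -0.004], [-0.009, -0.004, -1.0]]
force: [0.5, 0.9, -0.0]
opening: 0.699
grasp_force: 0.0
```

>>> {"api": "move_arm", "payload": {
  "increments": [
    {"xyz": [0,40,0],"roll": 0,"grip": 70},
    {"xyz": [0,40,0],"roll": 0,"grip": 70},
    {"xyz": [0,40,0],"roll": 0,"grip": 70},
    {"xyz": [0,40,0],"roll": 0,"grip": 70},
    {"xyz": [0,40,0],"roll": 0,"grip": 70}
  ]
}}

```text
time_s: 22.63
position: [0.395, 0.1155, 0.1943]
tcp_rot: [[-1.0, -0.001, -0.0], [-0.001, 1.0, -0.0], [0.0, -0.0, -1.0]]
force: [1.0, -0.4, -0.6]
opening: 0.701
grasp_force: 0.0
```

>>> {"api": "move_arm", "payload": {
  "increments": [
    {"xyz": [0,40,0],"roll": 0,"grip": 70},
    {"xyz": [0,40,0],"roll": 0,"grip": 70},
    {"xyz": [0,40,0],"roll": 0,"grip": 70},
    {"xyz": [0,40,0],"roll": 0,"grip": 70},
    {"xyz": [0,40,0],"roll": 0,"grip": 70}
  ]
}}

```text
time_s: 23.05
position: [0.3946, 0.3156, 0.1941]
tcp_rot: [[-1.0, -0.002, -0.001], [-0.002, 1.0, -0.001], [0.001, -0.001, -1.0]]
force: [1.4, -0.1, 0.7]
opening: 0.699
grasp_force: 0.0
```

```bash
python3 bt.py; python3 -c "
import cv2,glob,os;f=max(glob.glob('pics/scene_*.png'),key=os.path.getmtime);im=cv2.imread(f);cv2.imwrite('pics/b3.png',cv2.resize(im[130:360,150:460],(800,594),interpolation=cv2.INTER_CUBIC))"
```

```text
23.05 [0.3946 0.3156 0.1941] [ 1.396  -0.0677  0.6749] 0.6988039323244608
top bottle_blue_mid 0.68 144 58 [ 0.4496 -0.1698  0.0996]
top bottle_black_mid 0.66 1333 23 [ 0.4102 -0.1694  0.1007]
scene bottle_blue_mid 0.6 449 125 [ 0.4439 -0.1737  0.0962]
scene bottle_red_mid 0.7 352 59 [0.4302 0.3684 0.0883]
scene bottle_black_mid 0.62 341 62 [0.5107 0.3059 0.0871]
```

View pics/b3.png

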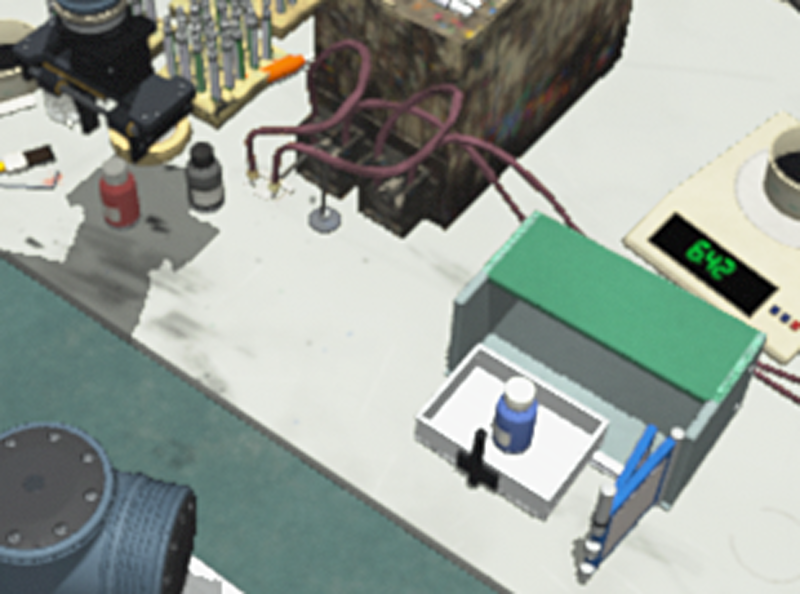

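>>> {"api": "move_arm", "payload": {
  "increments": [
    {"xyz": [0,25,0],"roll": 0,"grip": 74},
    {"xyz": [0,0,0],"roll": 0.12,"grip": 74},
    {"xyz": [0,0,0],"roll": 0.12,"grip": 74},
    {"xyz": [0,0,0],"roll": 0.12,"grip": 74},
    {"xyz": [0,0,0],"roll": 0.12,"grip": 74}
  ]
}}

```text
time_s: 23.87
position: [0.3958, 0.3374, 0.1944]
tcp_rot: [[-0.884, 0.468, -0.001], [0.468, 0.884, -0.0], [0.0, -0.001, -1.0]]
force: [-0.5, -0.5, 0.3]
opening: 0.74
grasp_force: 0.0
```

>>> {"api": "move_arm", "payload": {
  "increments": [
    {"xyz": [0,0,0],"roll": 0.12,"grip": 74},
    {"xyz": [0,0,0],"roll": 0.12,"grip": 74},
    {"xyz": [0,0,0],"roll": 0.12,"grip": 74},
    {"xyz": [0,0,0],"roll": 0.12,"grip": 74},
    {"xyz": [0,0,0],"roll": 0.12,"grip": 74}
  ]
}}

```text
time_s: 24.28
position: [0.3959, 0.3372, 0.1944]
tcp_rot: [[-0.465, 0.885, -0.0], [0.885, 0.465, -0.0], [-0.0, -0.001, -1.0]]
force: [-0.5, 0.6, 0.1]
opening: 0.741
grasp_force: 0.0
```

>>> {"api": "move_arm", "payload": {
  "increments": [
    {"xyz": [0,0,0],"roll": 0.12,"grip": 74},
    {"xyz": [0,0,0],"roll": 0.12,"grip": 74},
    {"xyz": [0,0,0],"roll": 0.12,"grip": 74},
    {"xyz": [0,0,0],"roll": 0.12,"grip": 74},
    {"xyz": [0,0,0],"roll": 0.011,"grip": 74}
  ]
}}

```text
time_s: 24.7
position: [0.3959, 0.3374, 0.1944]
tcp_rot: [[0.004, 1.0, -0.0], [1.0, -0.004, -0.0], [-0.0, -0.0, -1.0]]
force: [0.2, -0.2, 0.0]
opening: 0.739
grasp_force: 0.0
```

>>> {"api": "move_arm", "payload": {
  "increments": [
    {"xyz": [-8,30,0],"roll": 0,"grip": 74},
    {"xyz": [-8,30,0],"roll": 0,"grip": 74},
    {"xyz": [-8,30,0],"roll": 0,"grip": 74},
    {"xyz": [-8,29,0],"roll": 0,"grip": 74},
    {"xyz": [0,0,0],"roll": 0,"grip": 74}
  ]
}}

```text
time_s: 25.12
position: [0.5215, 0.3044, 0.1948]
tcp_rot: [[0.002, 1.0, 0.007], [1.0, -0.002, 0.001], [0.001, 0.007, -1.0]]
force: [1.2, 0.6, 0.3]
opening: 0.741
grasp_force: 0.0
```

>>> {"api": "move_arm", "payload": {
  "increments": [
    {"xyz": [0,0,0],"roll": 0,"grip": 74},
    {"xyz": [0,0,0],"roll": 0,"grip": 74},
    {"xyz": [0,0,0],"roll": 0,"grip": 74},
    {"xyz": [0,0,0],"roll": 0,"grip": 74}
  ]
}}

```text
time_s: 25.45
position: [0.5132, 0.307, 0.1944]
tcp_rot: [[-0.002, 1.0, -0.001], [1.0, 0.002, -0.0], [-0.0, -0.001, -1.0]]
force: [0.5, -0.6, 0.2]
opening: 0.737
grasp_force: 0.0
```

```bash
python3 bt.py
```

```text
25.45 [0.5132 0.307  0.1944] [ 0.4514 -0.5578  0.171 ] 0.7368630546537656
top bottle_blue_mid 0.61 158 64 [ 0.45   -0.1702  0.0978]
top bottle_blue_mid 0.47 449 157 [ 0.4264 -0.3072  0.1071]
top bottle_red_mid 0.4 58 21 [0.4313 0.3755 0.0898]
scene bottle_blue_mid 0.82 455 124 [ 0.4438 -0.1739  0.0967]
scene bottle_red_mid 0.77 323 57 [0.4298 0.3678 0.0878]
scene bottle_black_mid 0.79 341 57 [0.5099 0.3052 0.0882]
```

>>> {"api": "move_arm", "payload": {
  "increments": [
    {"xyz": [0,0,33],"roll": 0,"grip": 74},
    {"xyz": [0,0,33],"roll": 0,"grip": 74},
    {"xyz": [0,0,33],"roll": 0,"grip": 74},
    {"xyz": [0,0,30],"roll": 0,"grip": 74},
    {"xyz": [0,0,22],"roll": 0,"grip": 74}
  ]
}}

```text
time_s: 26.27
position: [0.5134, 0.3065, 0.0408]
tcp_rot: [[-0.001, 1.0, -0.003], [1.0, 0.001, -0.001], [-0.001, -0.003, -1.0]]
force: [0.5, -0.0, 0.5]
opening: 0.74
grasp_force: 0.0
```

>>> {"api": "move_arm", "payload": {
  "increments": [
    {"xyz": [0,0,0],"roll": 0,"grip": 74},
    {"xyz": [0,0,0],"roll": 0,"grip": 30},
    {"xyz": [0,0,0],"roll": 0,"grip": 30},
    {"xyz": [0,0,0],"roll": 0,"grip": 30},
    {"xyz": [0,0,0],"roll": 0,"grip": 30}
  ]
}}

```text
time_s: 26.68
position: [0.5159, 0.3075, 0.0453]
tcp_rot: [[-0.001, 1.0, 0.004], [1.0, 0.001, 0.001], [0.001, 0.004, -1.0]]
force: [0.0, -0.3, 0.1]
opening: 0.523
grasp_force: 0.0
```

>>> {"api": "move_arm", "payload": {
  "increments": [
    {"xyz": [0,0,0],"roll": 0,"grip": 30},
    {"xyz": [0,0,0],"roll": 0,"grip": 30}
  ]
}}

```text
time_s: 26.85
position: [0.5156, 0.3074, 0.0452]
tcp_rot: [[-0.001, 1.0, 0.003], [1.0, 0.001, 0.001], [0.001, 0.003, -1.0]]
force: [-0.9, 0.1, 6.4]
opening: 0.487
grasp_force: 30.0
```

>>> {"api": "move_arm", "payload": {
  "increments": [
    {"xyz": [0,0,-15],"roll": 0,"grip": 30},
    {"xyz": [0,0,-30],"roll": 0,"grip": 30},
    {"xyz": [0,0,-35],"roll": 0,"grip": 30},
    {"xyz": [0,0,-35],"roll": 0,"grip": 30},
    {"xyz": [0,0,-5],"roll": 0,"grip": 30}
  ]
}}

```text
time_s: 27.27
position: [0.5179, 0.3084, 0.1693]
tcp_rot: [[-0.001, 1.0, 0.011], [1.0, 0.001, 0.004], [0.004, 0.011, -1.0]]
force: [0.6, 0.1, -2.0]
opening: 0.49
grasp_force: 30.0
```

>>> {"api": "move_arm", "payload": {
  "increments": [
    {"xyz": [8,-20,0],"roll": 0,"grip": 30},
    {"xyz": [8,-30,0],"roll": 0,"grip": 30},
    {"xyz": [8,-35,0],"roll": 0,"grip": 30},
    {"xyz": [9,-35,0],"roll": 0,"grip": 30},
    {"xyz": [0,0,0],"roll": 0,"grip": 30}
  ]
}}

```text
time_s: 27.68
position: [0.3842, 0.3384, 0.1615]
tcp_rot: [[-0.004, 1.0, -0.013], [1.0, 0.004, -0.005], [-0.005, -0.014, -1.0]]
force: [-0.9, -0.7, -4.1]
opening: 0.487
grasp_force: 30.0
```

>>> {"api": "move_arm", "payload": {
  "increments": [
    {"xyz": [0,0,0],"roll": -0.12,"grip": 30},
    {"xyz": [0,0,0],"roll": -0.12,"grip": 30},
    {"xyz": [0,0,0],"roll": -0.12,"grip": 30},
    {"xyz": [0,0,0],"roll": -0.12,"grip": 30},
    {"xyz": [0,0,0],"roll": -0.12,"grip": 30}
  ]
}}

```text
time_s: 28.1
position: [0.3938, 0.3393, 0.1624]
tcp_rot: [[-0.571, 0.821, -0.002], [0.821, 0.571, -0.001], [0.0, -0.002, -1.0]]
force: [0.1, -1.5, -3.3]
opening: 0.486
grasp_force: 30.0
```

>>> {"api": "move_arm", "payload": {
  "increments": [
    {"xyz": [0,0,0],"roll": -0.12,"grip": 30},
    {"xyz": [0,0,0],"roll": -0.12,"grip": 30},
    {"xyz": [0,0,0],"roll": -0.12,"grip": 30},
    {"xyz": [0,0,0],"roll": -0.12,"grip": 30},
    {"xyz": [0,0,0],"roll": -0.12,"grip": 30}
  ]
}}

```text
time_s: 28.52
position: [0.3938, 0.3393, 0.1624]
tcp_rot: [[-0.935, 0.356, -0.002], [0.356, 0.935, -0.001], [0.001, -0.002, -1.0]]
force: [0.0, 0.4, -4.1]
opening: 0.484
grasp_force: 30.0
```

>>> {"api": "move_arm", "payload": {
  "increments": [
    {"xyz": [0,0,0],"roll": -0.12,"grip": 30},
    {"xyz": [0,0,0],"roll": -0.12,"grip": 30},
    {"xyz": [0,0,0],"roll": -0.12,"grip": 30},
    {"xyz": [0,0,0],"roll": -0.011,"grip": 30},
    {"xyz": [0,0,0],"roll": 0,"grip": 30}
  ]
}}

```text
time_s: 28.93
position: [0.394, 0.3394, 0.1627]
tcp_rot: [[-1.0, 0.001, -0.001], [0.001, 1.0, -0.001], [0.001, -0.001, -1.0]]
force: [0.1, -0.2, -2.9]
opening: 0.481
grasp_force: 30.0
```

Still held. I cross to y≈-0.15 and turn back.

>>> {"api": "move_arm", "payload": {
  "increments": [
    {"xyz": [0,-20,0],"roll": 0,"grip": 30},
    {"xyz": [0,-33,0],"roll": 0,"grip": 30},
    {"xyz": [0,-38,0],"roll": 0,"grip": 30},
    {"xyz": [0,-38,0],"roll": 0,"grip": 30},
    {"xyz": [0,-38,0],"roll": 0,"grip": 30}
  ]
}}

```text
time_s: 29.35
position: [0.3942, 0.1715, 0.1632]
tcp_rot: [[-1.0, 0.0, -0.0], [0.0, 1.0, -0.0], [0.0, -0.0, -1.0]]
force: [1.2, 0.1, -4.1]
opening: 0.486
grasp_force: 30.0
```

>>> {"api": "move_arm", "payload": {
  "increments": [
    {"xyz": [0,-38,0],"roll": 0,"grip": 30},
    {"xyz": [0,-38,0],"roll": 0,"grip": 30},
    {"xyz": [0,-38,0],"roll": 0,"grip": 30},
    {"xyz": [0,-38,0],"roll": 0,"grip": 30},
    {"xyz": [0,-38,0],"roll": 0,"grip": 30}
  ]
}}

```text
time_s: 29.77
position: [0.3946, -0.0189, 0.1634]
tcp_rot: [[-1.0, 0.002, 0.0], [0.002, 1.0, -0.0], [-0.0, -0.0, -1.0]]
force: [1.1, 0.0, -2.9]
opening: 0.484
grasp_force: 30.0
```

>>> {"api": "move_arm", "payload": {
  "increments": [
    {"xyz": [-2,-38,0],"roll": 0,"grip": 30},
    {"xyz": [-3,-38,0],"roll": 0,"grip": 30},
    {"xyz": [-5,-30,0],"roll": 0,"grip": 30},
    {"xyz": [-5,-26,0],"roll": 0,"grip": 30},
    {"xyz": [0,0,0],"roll": 0,"grip": 30}
  ]
}}

```text
time_s: 30.18
position: [0.4135, -0.1556, 0.1639]
tcp_rot: [[-1.0, 0.006, 0.006], [0.006, 1.0, -0.006], [-0.006, -0.006, -1.0]]
force: [1.7, -0.8, -3.0]
opening: 0.48
grasp_force: 30.0
```

>>> {"api": "move_arm", "payload": {
  "increments": [
    {"xyz": [0,0,0],"roll": 0.12,"grip": 30},
    {"xyz": [0,0,0],"roll": 0.12,"grip": 30},
    {"xyz": [0,0,0],"roll": 0.12,"grip": 30},
    {"xyz": [0,0,0],"roll": 0.12,"grip": 30},
    {"xyz": [0,0,0],"roll": 0.12,"grip": 30}
  ]
}}

```text
time_s: 30.6
position: [0.4098, -0.1487, 0.1632]
tcp_rot: [[-0.821, 0.571, -0.001], [0.571, 0.821, 0.001], [0.001, 0.0, -1.0]]
force: [0.8, -0.8, -3.6]
opening: 0.486
grasp_force: 30.0
```

>>> {"api": "move_arm", "payload": {
  "increments": [
    {"xyz": [0,0,0],"roll": 0.12,"grip": 30},
    {"xyz": [0,0,0],"roll": 0.12,"grip": 30},
    {"xyz": [0,0,0],"roll": 0.12,"grip": 30},
    {"xyz": [0,0,0],"roll": 0.12,"grip": 30},
    {"xyz": [0,0,0],"roll": 0.12,"grip": 30}
  ]
}}

```text
time_s: 31.02
position: [0.4098, -0.1486, 0.1632]
tcp_rot: [[-0.356, 0.935, -0.001], [0.935, 0.356, 0.0], [0.001, -0.0, -1.0]]
force: [0.3, -0.1, -3.1]
opening: 0.486
grasp_force: 30.0
```

>>> {"api": "move_arm", "payload": {
  "increments": [
    {"xyz": [0,0,0],"roll": 0.12,"grip": 30},
    {"xyz": [0,0,0],"roll": 0.12,"grip": 30},
    {"xyz": [0,0,0],"roll": 0.12,"grip": 30},
    {"xyz": [0,0,0],"roll": 0.011,"grip": 30},
    {"xyz": [0,0,0],"roll": 0,"grip": 30}
  ]
}}

```text
time_s: 31.43
position: [0.4099, -0.1488, 0.1633]
tcp_rot: [[-0.002, 1.0, -0.0], [1.0, 0.002, 0.0], [0.0, -0.0, -1.0]]
force: [0.1, 0.1, -2.8]
opening: 0.483
grasp_force: 30.0
```

```bash
python3 bt.py
```

```text
31.4333 [ 0.4099 -0.1488  0.1633] [ 0.1155  0.071  -2.7755] 0.48261925251010185
top bottle_blue_mid 0.73 62 0 [ 0.4984 -0.1262  0.0303]
top bottle_red_mid 0.54 170 51 [0.435  0.369  0.0889]
top bottle_red_mid 0.5 448 138 [ 0.4198 -0.3086  0.1064]
top bottle_black_mid 0.52 391 136 [ 0.4198 -0.3085  0.1064]
scene bottle_blue_mid 0.78 441 127 [ 0.443  -0.174   0.0966]
scene bottle_red_mid 0.48 62 0 [0.4109 0.325  0.054 ]
scene bottle_black_mid 0.6 119 1 [ 0.3919 -0.162   0.1191]
```

>>> {"api": "move_arm", "payload": {
  "increments": [
    {"xyz": [-24,7,0],"roll": 0,"grip": 30},
    {"xyz": [-24,7,0],"roll": 0,"grip": 30},
    {"xyz": [-23.7,6,0],"roll": 0,"grip": 30},
    {"xyz": [0,0,0],"roll": 0,"grip": 30},
    {"xyz": [0,0,0],"roll": 0,"grip": 30}
  ]
}}

```text
time_s: 32.25
position: [0.4307, -0.2223, 0.1633]
tcp_rot: [[0.001, 1.0, 0.001], [1.0, -0.001, -0.0], [-0.0, 0.001, -1.0]]
force: [0.1, 0.3, -3.8]
opening: 0.484
grasp_force: 30.0
```

>>> {"api": "move_arm", "payload": {
  "increments": [
    {"xyz": [0,0,0],"roll": 0,"grip": 30},
    {"xyz": [0,0,0],"roll": 0,"grip": 30},
    {"xyz": [0,0,0],"roll": 0,"grip": 30}
  ]
}}

```text
time_s: 32.5
position: [0.4295, -0.2196, 0.1632]
tcp_rot: [[-0.002, 1.0, -0.001], [1.0, 0.002, 0.001], [0.001, -0.001, -1.0]]
force: [0.6, -0.1, -3.6]
opening: 0.489
grasp_force: 30.0
```

```bash
python3 bt.py; python3 -c "
import cv2,glob,os;f=max(glob.glob('pics/scene_*.png'),key=os.path.getmtime);im=cv2.imread(f);cv2.imwrite('pics/b4.png',cv2.resize(im[190:360,280:460],(635,600),interpolation=cv2.INTER_CUBIC))"
```

```text
32.5 [ 0.4295 -0.2196  0.1632] [ 0.6495 -0.0987 -3.614 ] 0.48929949466512906
top bottle_red_mid 0.43 172 51 [0.4345 0.3694 0.0898]
scene bottle_black_mid 0.55 2010 45 [ 0.3816 -0.1769  0.0982]
```

View pics/b4.png

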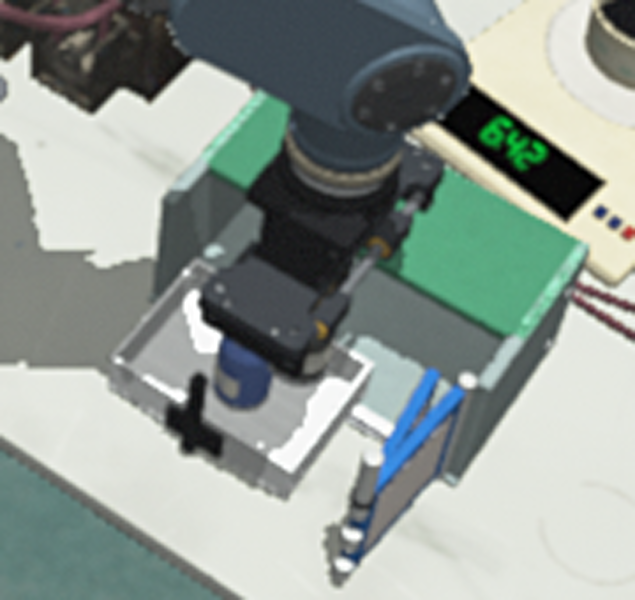

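>>> {"api": "move_arm", "payload": {
  "increments": [
    {"xyz": [0,0,15],"roll": 0,"grip": 30},
    {"xyz": [0,0,20],"roll": 0,"grip": 30},
    {"xyz": [0,0,20],"roll": 0,"grip": 30},
    {"xyz": [0,0,10],"roll": 0,"grip": 30},
    {"xyz": [0,0,5],"roll": 0,"grip": 30}
  ]
}}

```text
time_s: 33.32
position: [0.4295, -0.2203, 0.0919]
tcp_rot: [[-0.001, 1.0, -0.002], [1.0, 0.001, 0.002], [0.002, -0.002, -1.0]]
force: [-0.9, 0.3, -3.2]
opening: 0.484
grasp_force: 30.0
```

>>> {"api": "move_arm", "payload": {
  "increments": [
    {"xyz": [0,0,5],"roll": 0,"grip": 30},
    {"xyz": [0,0,5],"roll": 0,"grip": 30},
    {"xyz": [0,0,5],"roll": 0,"grip": 30},
    {"xyz": [0,0,5],"roll": 0,"grip": 30},
    {"xyz": [0,0,5],"roll": 0,"grip": 30}
  ]
}}

```text
time_s: 33.73
position: [0.4305, -0.2211, 0.0683]
tcp_rot: [[-0.001, 1.0, 0.001], [1.0, 0.001, -0.001], [-0.001, 0.001, -1.0]]
force: [-0.1, -0.4, -2.6]
opening: 0.49
grasp_force: 30.0
```

>>> {"api": "move_arm", "payload": {
  "increments": [
    {"xyz": [0,0,4],"roll": 0,"grip": 30},
    {"xyz": [0,0,3],"roll": 0,"grip": 30},
    {"xyz": [0,0,2],"roll": 0,"grip": 30},
    {"xyz": [0,0,0],"roll": 0,"grip": 30},
    {"xyz": [0,0,0],"roll": 0,"grip": 30}
  ]
}}

```text
time_s: 34.15
position: [0.4302, -0.2209, 0.0593]
tcp_rot: [[-0.001, 1.0, -0.0], [1.0, 0.001, 0.0], [0.0, -0.0, -1.0]]
force: [-0.0, 0.3, -2.9]
opening: 0.484
grasp_force: 30.0
```

>>> {"api": "move_arm", "payload": {
  "increments": [
    {"xyz": [0,0,2],"roll": 0,"grip": 30},
    {"xyz": [0,0,1],"roll": 0,"grip": 30},
    {"xyz": [0,0,0],"roll": 0,"grip": 30},
    {"xyz": [0,0,0],"roll": 0,"grip": 30}
  ]
}}

```text
time_s: 34.48
position: [0.4302, -0.2209, 0.0564]
tcp_rot: [[-0.001, 1.0, 0.0], [1.0, 0.001, -0.0], [-0.0, 0.0, -1.0]]
force: [-0.3, -0.1, -2.6]
opening: 0.484
grasp_force: 30.0
```

>>> {"api": "move_arm", "payload": {
  "increments": [
    {"xyz": [0,0,1],"roll": 0,"grip": 30},
    {"xyz": [0,0,0],"roll": 0,"grip": 30},
    {"xyz": [0,0,0],"roll": 0,"grip": 30}
  ]
}}

```text
time_s: 34.73
position: [0.4302, -0.2211, 0.0562]
tcp_rot: [[-0.001, 1.0, 0.0], [1.0, 0.001, -0.001], [-0.001, 0.0, -1.0]]
force: [-1.9, 0.1, 5.5]
opening: 0.484
grasp_force: 30.0
```

>>> {"api": "move_arm", "payload": {
  "increments": [
    {"xyz": [0,0,0],"roll": 0,"grip": 62},
    {"xyz": [0,0,0],"roll": 0,"grip": 62},
    {"xyz": [0,0,0],"roll": 0,"grip": 62},
    {"xyz": [0,0,0],"roll": 0,"grip": 62},
    {"xyz": [0,0,-20],"roll": 0,"grip": 62}
  ]
}}

```text
time_s: 35.15
position: [0.4286, -0.2196, 0.0731]
tcp_rot: [[-0.001, 1.0, -0.005], [1.0, 0.001, 0.004], [0.004, -0.005, -1.0]]
force: [-0.1, 0.5, 0.8]
opening: 0.613
grasp_force: 0.0
```

>>> {"api": "move_arm", "payload": {
  "increments": [
    {"xyz": [0,0,-40],"roll": 0,"grip": 62},
    {"xyz": [0,0,-40],"roll": 0,"grip": 62},
    {"xyz": [0,0,-40],"roll": 0,"grip": 62},
    {"xyz": [35,-18,0],"roll": 0,"grip": 74},
    {"xyz": [35,-17,0],"roll": 0,"grip": 74}
  ]
}}

```text
time_s: 35.57
position: [0.3978, -0.1531, 0.198]
tcp_rot: [[0.002, 1.0, 0.008], [1.0, -0.002, -0.006], [-0.006, 0.008, -1.0]]
force: [0.1, -0.0, -0.4]
opening: 0.694
grasp_force: 0.0
```

>>> {"api": "move_arm", "payload": {
  "increments": [
    {"xyz": [0,0,0],"roll": -0.12,"grip": 74},
    {"xyz": [0,0,0],"roll": -0.12,"grip": 74},
    {"xyz": [0,0,0],"roll": -0.12,"grip": 74},
    {"xyz": [0,0,0],"roll": -0.12,"grip": 74},
    {"xyz": [0,0,0],"roll": -0.12,"grip": 74}
  ]
}}

```text
time_s: 35.98
position: [0.3951, -0.1507, 0.1954]
tcp_rot: [[-0.571, 0.821, 0.0], [0.821, 0.571, -0.0], [-0.0, 0.0, -1.0]]
force: [0.2, 0.1, 0.0]
opening: 0.739
grasp_force: 0.0
```

>>> {"api": "move_arm", "payload": {
  "increments": [
    {"xyz": [0,0,0],"roll": -0.12,"grip": 74},
    {"xyz": [0,0,0],"roll": -0.12,"grip": 74},
    {"xyz": [0,0,0],"roll": -0.12,"grip": 74},
    {"xyz": [0,0,0],"roll": -0.12,"grip": 74},
    {"xyz": [0,0,0],"roll": -0.12,"grip": 74}
  ]
}}

```text
time_s: 36.4
position: [0.3951, -0.1508, 0.1952]
tcp_rot: [[-0.935, 0.356, -0.0], [0.356, 0.935, 0.0], [0.0, 0.0, -1.0]]
force: [0.6, -0.8, 0.8]
opening: 0.742
grasp_force: 0.0
```

>>> {"api": "move_arm", "payload": {
  "increments": [
    {"xyz": [0,0,0],"roll": -0.12,"grip": 74},
    {"xyz": [0,0,0],"roll": -0.12,"grip": 74},
    {"xyz": [0,0,0],"roll": -0.12,"grip": 74},
    {"xyz": [0,0,0],"roll": -0.011,"grip": 74},
    {"xyz": [0,0,0],"roll": 0,"grip": 74}
  ]
}}

```text
time_s: 36.82
position: [0.3951, -0.1508, 0.1953]
tcp_rot: [[-1.0, 0.001, -0.0], [0.001, 1.0, 0.0], [0.0, 0.0, -1.0]]
force: [-0.2, -0.6, 0.3]
opening: 0.743
grasp_force: 0.0
```

```bash
python3 bt.py
```

```text
36.8167 [ 0.3951 -0.1508  0.1953] [-0.1842 -0.6109  0.3336] 0.7432358399676537
top bottle_red_mid 0.43 167 49 [0.4354 0.3698 0.0899]
scene bottle_blue_mid 0.76 370 103 [ 0.4423 -0.1748  0.0957]
scene bottle_red_mid 0.62 1998 43 [ 0.3795 -0.1714  0.0963]
scene bottle_black_mid 0.82 371 114 [ 0.4219 -0.2229  0.0965]
```

>>> {"api": "move_arm", "payload": {
  "increments": [
    {"xyz": [0,40,0],"roll": 0,"grip": 74},
    {"xyz": [0,40,0],"roll": 0,"grip": 74},
    {"xyz": [0,40,0],"roll": 0,"grip": 74},
    {"xyz": [0,40,0],"roll": 0,"grip": 74},
    {"xyz": [0,40,0],"roll": 0,"grip": 74}
  ]
}}

```text
time_s: 37.63
position: [0.3946, 0.0507, 0.1955]
tcp_rot: [[-1.0, 0.0, 0.0], [0.0, 1.0, -0.0], [-0.0, -0.0, -1.0]]
force: [0.8, 0.4, 0.2]
opening: 0.74
grasp_force: 0.0
```

>>> {"api": "move_arm", "payload": {
  "increments": [
    {"xyz": [0,40,0],"roll": 0,"grip": 74},
    {"xyz": [0,40,0],"roll": 0,"grip": 74},
    {"xyz": [0,40,0],"roll": 0,"grip": 74},
    {"xyz": [0,40,0],"roll": 0,"grip": 74},
    {"xyz": [0,40,0],"roll": 0,"grip": 74}
  ]
}}

```text
time_s: 38.05
position: [0.3942, 0.2512, 0.1955]
tcp_rot: [[-1.0, -0.001, 0.0], [-0.001, 1.0, -0.0], [-0.0, -0.0, -1.0]]
force: [1.1, -0.6, 1.0]
opening: 0.739
grasp_force: 0.0
```

>>> {"api": "move_arm", "payload": {
  "increments": [
    {"xyz": [0,40,0],"roll": 0,"grip": 74},
    {"xyz": [0,40,0],"roll": 0,"grip": 74},
    {"xyz": [0,40,0],"roll": 0,"grip": 74},
    {"xyz": [-18,0,0],"roll": 0,"grip": 74},
    {"xyz": [-18,0,0],"roll": 0,"grip": 74}
  ]
}}

```text
time_s: 38.47
position: [0.4294, 0.3721, 0.1952]
tcp_rot: [[-1.0, -0.007, -0.0], [-0.007, 1.0, 0.0], [0.0, 0.0, -1.0]]
force: [-0.8, 0.6, 0.8]
opening: 0.743
grasp_force: 0.0
```

>>> {"api": "move_arm", "payload": {
  "increments": [
    {"xyz": [0,0,0],"roll": 0.12,"grip": 74},
    {"xyz": [0,0,0],"roll": 0.12,"grip": 74},
    {"xyz": [0,0,0],"roll": 0.12,"grip": 74},
    {"xyz": [0,0,0],"roll": 0.12,"grip": 74},
    {"xyz": [0,0,0],"roll": 0.12,"grip": 74}
  ]
}}

```text
time_s: 38.88
position: [0.4304, 0.3691, 0.1951]
tcp_rot: [[-0.822, 0.569, -0.001], [0.569, 0.822, -0.0], [0.0, -0.001, -1.0]]
force: [-0.5, 0.3, 0.2]
opening: 0.741
grasp_force: 0.0
```

>>> {"api": "move_arm", "payload": {
  "increments": [
    {"xyz": [0,0,0],"roll": 0.12,"grip": 74},
    {"xyz": [0,0,0],"roll": 0.12,"grip": 74},
    {"xyz": [0,0,0],"roll": 0.12,"grip": 74},
    {"xyz": [0,0,0],"roll": 0.12,"grip": 74},
    {"xyz": [0,0,0],"roll": 0.12,"grip": 74}
  ]
}}

```text
time_s: 39.3
position: [0.4304, 0.3691, 0.1952]
tcp_rot: [[-0.358, 0.934, -0.0], [0.934, 0.358, -0.0], [-0.0, -0.0, -1.0]]
force: [-1.1, -1.3, 0.4]
opening: 0.74
grasp_force: 0.0
```

>>> {"api": "move_arm", "payload": {
  "increments": [
    {"xyz": [0,0,0],"roll": 0.12,"grip": 74},
    {"xyz": [0,0,0],"roll": 0.12,"grip": 74},
    {"xyz": [0,0,0],"roll": 0.12,"grip": 74},
    {"xyz": [0,0,0],"roll": 0.011,"grip": 74},
    {"xyz": [0,0,0],"roll": 0,"grip": 74}
  ]
}}

```text
time_s: 39.72
position: [0.4304, 0.3691, 0.1952]
tcp_rot: [[-0.003, 1.0, -0.0], [1.0, 0.003, -0.0], [-0.0, -0.0, -1.0]]
force: [-0.3, 1.3, 0.1]
opening: 0.74
grasp_force: 0.0
```

```bash
python3 bt.py; python3 -c "
import cv2,glob,os;f=max(glob.glob('pics/scene_*.png'),key=os.path.getmtime);im=cv2.imread(f);cv2.imwrite('pics/b5.png',cv2.resize(im[130:360,150:460],(800,594),interpolation=cv2.INTER_CUBIC))"
```

```text
39.7167 [0.4304 0.3691 0.1952] [-0.3017  1.3161  0.1163] 0.7396277821684623
top bottle_blue_mid 0.62 161 63 [ 0.45   -0.1705  0.0981]
top bottle_black_mid 0.66 172 72 [ 0.4293 -0.219   0.0976]
top bottle_black_mid 0.18 1088 16 [ 0.3872 -0.1723  0.0981]
scene bottle_blue_mid 0.94 424 125 [ 0.4441 -0.1735  0.096 ]
scene bottle_red_mid 0.84 341 62 [0.429  0.3683 0.0878]
scene bottle_black_mid 0.68 399 127 [ 0.423  -0.2228  0.0962]
```

View pics/b5.png

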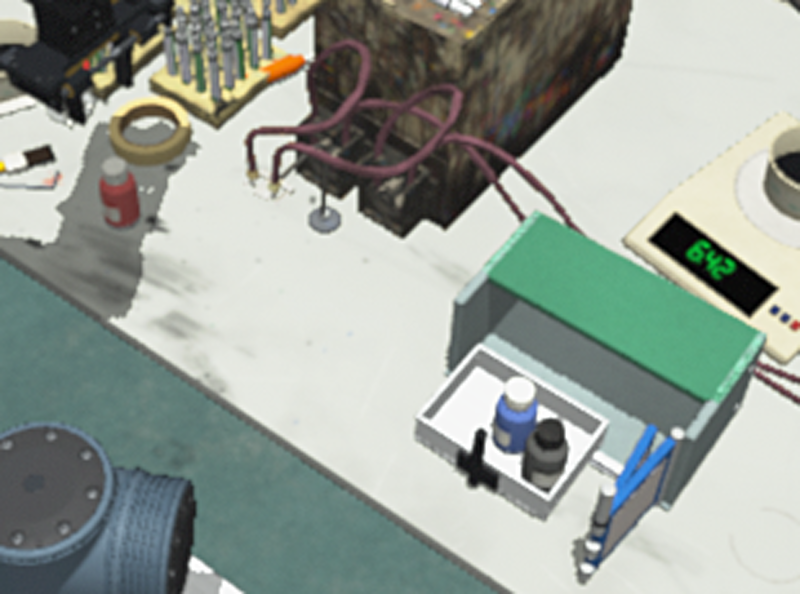

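>>> {"api": "move_arm", "payload": {
  "increments": [
    {"xyz": [0,2,33],"roll": 0,"grip": 74},
    {"xyz": [0,0,33],"roll": 0,"grip": 74},
    {"xyz": [0,0,33],"roll": 0,"grip": 74},
    {"xyz": [0,0,30],"roll": 0,"grip": 74},
    {"xyz": [0,0,23],"roll": 0,"grip": 74}
  ]
}}

```text
time_s: 40.53
position: [0.4317, 0.3686, 0.0411]
tcp_rot: [[-0.001, 1.0, -0.002], [1.0, 0.001, -0.001], [-0.001, -0.002, -1.0]]
force: [0.1, -0.1, -0.7]
opening: 0.739
grasp_force: 0.0
```

>>> {"api": "move_arm", "payload": {
  "increments": [
    {"xyz": [0,0,0],"roll": 0,"grip": 74},
    {"xyz": [0,0,0],"roll": 0,"grip": 74},
    {"xyz": [0,0,0],"roll": 0,"grip": 30},
    {"xyz": [0,0,0],"roll": 0,"grip": 30},
    {"xyz": [0,0,0],"roll": 0,"grip": 30}
  ]
}}

```text
time_s: 40.95
position: [0.4337, 0.3699, 0.0453]
tcp_rot: [[-0.001, 1.0, 0.003], [1.0, 0.001, 0.002], [0.002, 0.003, -1.0]]
force: [0.1, 0.4, -0.8]
opening: 0.594
grasp_force: 0.0
```

>>> {"api": "move_arm", "payload": {
  "increments": [
    {"xyz": [0,0,0],"roll": 0,"grip": 30},
    {"xyz": [0,0,0],"roll": 0,"grip": 30},
    {"xyz": [0,0,0],"roll": 0,"grip": 30},
    {"xyz": [0,0,0],"roll": 0,"grip": 30}
  ]
}}

```text
time_s: 41.28
position: [0.4337, 0.3697, 0.0447]
tcp_rot: [[-0.001, 1.0, 0.003], [1.0, 0.001, 0.001], [0.001, 0.003, -1.0]]
force: [0.2, -0.6, 7.7]
opening: 0.481
grasp_force: 30.0
```

>>> {"api": "move_arm", "payload": {
  "increments": [
    {"xyz": [0,0,-15],"roll": 0,"grip": 30},
    {"xyz": [0,0,-30],"roll": 0,"grip": 30},
    {"xyz": [0,0,-35],"roll": 0,"grip": 30},
    {"xyz": [0,-18,-35],"roll": 0,"grip": 30},
    {"xyz": [0,-20,-5],"roll": 0,"grip": 30}
  ]
}}

```text
time_s: 41.7
position: [0.3983, 0.3711, 0.1684]
tcp_rot: [[0.0, 1.0, 0.01], [1.0, -0.0, 0.006], [0.006, 0.01, -1.0]]
force: [0.2, 1.8, -4.1]
opening: 0.48
grasp_force: 30.0
```

>>> {"api": "move_arm", "payload": {
  "increments": [
    {"xyz": [0,0,0],"roll": -0.12,"grip": 30},
    {"xyz": [0,0,0],"roll": -0.12,"grip": 30},
    {"xyz": [0,0,0],"roll": -0.12,"grip": 30},
    {"xyz": [0,0,0],"roll": -0.12,"grip": 30},
    {"xyz": [0,0,0],"roll": -0.12,"grip": 30}
  ]
}}

```text
time_s: 42.12
position: [0.3933, 0.3685, 0.1626]
tcp_rot: [[-0.57, 0.821, -0.002], [0.821, 0.57, -0.001], [0.0, -0.003, -1.0]]
force: [0.3, 0.8, -4.0]
opening: 0.482
grasp_force: 30.0
```

>>> {"api": "move_arm", "payload": {
  "increments": [
    {"xyz": [0,0,0],"roll": -0.12,"grip": 30},
    {"xyz": [0,0,0],"roll": -0.12,"grip": 30},
    {"xyz": [0,0,0],"roll": -0.12,"grip": 30},
    {"xyz": [0,0,0],"roll": -0.12,"grip": 30},
    {"xyz": [0,0,0],"roll": -0.12,"grip": 30}
  ]
}}

```text
time_s: 42.53
position: [0.3933, 0.3685, 0.1625]
tcp_rot: [[-0.935, 0.356, -0.003], [0.356, 0.935, -0.001], [0.002, -0.002, -1.0]]
force: [-0.0, 0.1, -4.2]
opening: 0.483
grasp_force: 30.0
```

>>> {"api": "move_arm", "payload": {
  "increments": [
    {"xyz": [0,0,0],"roll": -0.12,"grip": 30},
    {"xyz": [0,0,0],"roll": -0.12,"grip": 30},
    {"xyz": [0,0,0],"roll": -0.12,"grip": 30},
    {"xyz": [0,0,0],"roll": -0.011,"grip": 30},
    {"xyz": [0,0,0],"roll": 0,"grip": 30}
  ]
}}

```text
time_s: 42.95
position: [0.3937, 0.3687, 0.1627]
tcp_rot: [[-1.0, 0.001, -0.002], [0.001, 1.0, -0.001], [0.002, -0.001, -1.0]]
force: [-0.2, 0.5, -2.7]
opening: 0.477
grasp_force: 30.0
```

>>> {"api": "move_arm", "payload": {
  "increments": [
    {"xyz": [0,-20,0],"roll": 0,"grip": 30},
    {"xyz": [0,-34,0],"roll": 0,"grip": 30},
    {"xyz": [0,-38,0],"roll": 0,"grip": 30},
    {"xyz": [0,-38,0],"roll": 0,"grip": 30},
    {"xyz": [0,-38,0],"roll": 0,"grip": 30}
  ]
}}

```text
time_s: 43.37
position: [0.394, 0.1998, 0.1633]
tcp_rot: [[-1.0, 0.0, -0.0], [0.0, 1.0, -0.0], [0.0, -0.0, -1.0]]
force: [1.1, -1.1, -3.7]
opening: 0.48
grasp_force: 30.0
```

>>> {"api": "move_arm", "payload": {
  "increments": [
    {"xyz": [0,-38,0],"roll": 0,"grip": 30},
    {"xyz": [0,-38,0],"roll": 0,"grip": 30},
    {"xyz": [0,-38,0],"roll": 0,"grip": 30},
    {"xyz": [0,-38,0],"roll": 0,"grip": 30},
    {"xyz": [0,-38,0],"roll": 0,"grip": 30}
  ]
}}

```text
time_s: 43.78
position: [0.3945, 0.0095, 0.1635]
tcp_rot: [[-1.0, 0.002, 0.0], [0.002, 1.0, 0.0], [-0.0, 0.0, -1.0]]
force: [0.3, 0.3, -3.5]
opening: 0.484
grasp_force: 30.0
```

>>> {"api": "move_arm", "payload": {
  "increments": [
    {"xyz": [-3,-38,0],"roll": 0,"grip": 30},
    {"xyz": [-4,-38,0],"roll": 0,"grip": 30},
    {"xyz": [-4,-38,0],"roll": 0,"grip": 30},
    {"xyz": [-4,-38,0],"roll": 0,"grip": 30},
    {"xyz": [0,0,0],"roll": 0,"grip": 30}
  ]
}}

```text
time_s: 44.2
position: [0.4141, -0.1495, 0.1642]
tcp_rot: [[-1.0, 0.007, 0.008], [0.007, 1.0, -0.008], [-0.008, -0.008, -1.0]]
force: [2.8, -0.2, -3.6]
opening: 0.482
grasp_force: 30.0
```

>>> {"api": "move_arm", "payload": {
  "increments": [
    {"xyz": [0,0,0],"roll": 0.12,"grip": 30},
    {"xyz": [0,0,0],"roll": 0.12,"grip": 30},
    {"xyz": [0,0,0],"roll": 0.12,"grip": 30},
    {"xyz": [0,0,0],"roll": 0.12,"grip": 30},
    {"xyz": [0,0,0],"roll": 0.12,"grip": 30}
  ]
}}

```text
time_s: 44.62
position: [0.4099, -0.1406, 0.1633]
tcp_rot: [[-0.821, 0.571, -0.0], [0.571, 0.821, 0.0], [0.0, 0.0, -1.0]]
force: [0.6, -0.1, -3.6]
opening: 0.482
grasp_force: 30.0
```

>>> {"api": "move_arm", "payload": {
  "increments": [
    {"xyz": [0,0,0],"roll": 0.12,"grip": 30},
    {"xyz": [0,0,0],"roll": 0.12,"grip": 30},
    {"xyz": [0,0,0],"roll": 0.12,"grip": 30},
    {"xyz": [0,0,0],"roll": 0.12,"grip": 30},
    {"xyz": [0,0,0],"roll": 0.12,"grip": 30}
  ]
}}

```text
time_s: 45.03
position: [0.4099, -0.1404, 0.1633]
tcp_rot: [[-0.355, 0.935, -0.0], [0.935, 0.355, 0.0], [0.0, -0.0, -1.0]]
force: [-0.2, -0.0, -4.3]
opening: 0.482
grasp_force: 30.0
```

>>> {"api": "move_arm", "payload": {
  "increments": [
    {"xyz": [0,0,0],"roll": 0.12,"grip": 30},
    {"xyz": [0,0,0],"roll": 0.12,"grip": 30},
    {"xyz": [0,0,0],"roll": 0.12,"grip": 30},
    {"xyz": [0,0,0],"roll": 0.011,"grip": 30},
    {"xyz": [0,0,0],"roll": 0,"grip": 30}
  ]
}}

```text
time_s: 45.45
position: [0.41, -0.1406, 0.1633]
tcp_rot: [[-0.002, 1.0, -0.0], [1.0, 0.002, 0.0], [0.0, -0.0, -1.0]]
force: [-0.4, 0.4, -4.5]
opening: 0.486
grasp_force: 30.0
```

```bash
python3 bt.py
```

```text
45.45 [ 0.41   -0.1406  0.1633] [-0.3789  0.3894 -4.4859] 0.4856886000622592
scene bottle_blue_mid 0.61 314 123 [ 0.4757 -0.1857  0.0958]
scene bottle_red_mid 0.54 132 4 [ 0.3904 -0.1495  0.1195]
scene bottle_black_mid 0.64 404 130 [ 0.4249 -0.2223  0.0964]
```

```bash
python3 -c "
import cv2,glob,os;f=max(glob.glob('pics/scene_*.png'),key=os.path.getmtime);im=cv2.imread(f);cv2.imwrite('pics/b6.png',cv2.resize(im[190:360,280:460],(635,600),interpolation=cv2.INTER_CUBIC))"
```

```text
(no output)
```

View pics/b6.png

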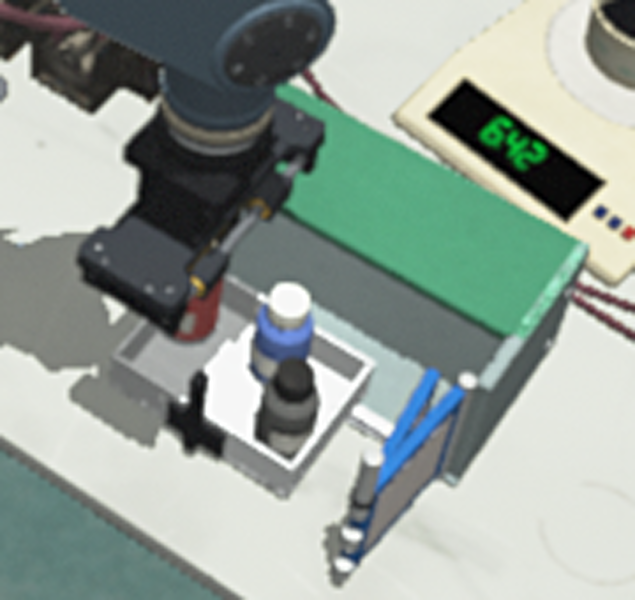

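The knock moved blue to the back wall of the tray, where it is still upright at crop (285,330). There is plenty of room on the left, so I place red there.

>>> {"api": "move_arm", "payload": {
  "increments": [
    {"xyz": [8,10,0],"roll": 0,"grip": 30},
    {"xyz": [8,9,0],"roll": 0,"grip": 30},
    {"xyz": [0,0,15],"roll": 0,"grip": 30},
    {"xyz": [0,0,20],"roll": 0,"grip": 30},
    {"xyz": [0,0,20],"roll": 0,"grip": 30}
  ]
}}

```text
time_s: 46.27
position: [0.43, -0.1251, 0.1083]
tcp_rot: [[-0.002, 1.0, 0.002], [1.0, 0.002, -0.001], [-0.001, 0.002, -1.0]]
force: [-0.7, 0.1, -4.7]
opening: 0.478
grasp_force: 30.0
```

>>> {"api": "move_arm", "payload": {
  "increments": [
    {"xyz": [0,0,15],"roll": 0,"grip": 30},
    {"xyz": [0,0,10],"roll": 0,"grip": 30},
    {"xyz": [0,0,8],"roll": 0,"grip": 30},
    {"xyz": [0,0,6],"roll": 0,"grip": 30},
    {"xyz": [0,0,4],"roll": 0,"grip": 30}
  ]
}}

```text
time_s: 46.68
position: [0.4293, -0.125, 0.0649]
tcp_rot: [[-0.001, 1.0, -0.0], [1.0, 0.001, 0.0], [0.0, -0.0, -1.0]]
force: [-0.5, 0.6, -4.1]
opening: 0.483
grasp_force: 30.0
```

>>> {"api": "move_arm", "payload": {
  "increments": [
    {"xyz": [0,0,4],"roll": 0,"grip": 30},
    {"xyz": [0,0,3],"roll": 0,"grip": 30},
    {"xyz": [0,0,0],"roll": 0,"grip": 30},
    {"xyz": [0,0,0],"roll": 0,"grip": 30},
    {"xyz": [0,0,0],"roll": 0,"grip": 30}
  ]
}}

```text
time_s: 47.1
position: [0.4293, -0.125, 0.0587]
tcp_rot: [[-0.001, 1.0, 0.001], [1.0, 0.001, -0.0], [-0.0, 0.001, -1.0]]
force: [0.0, -0.4, -3.7]
opening: 0.486
grasp_force: 30.0
```

>>> {"api": "move_arm", "payload": {
  "increments": [
    {"xyz": [0,0,2],"roll": 0,"grip": 30},
    {"xyz": [0,0,1],"roll": 0,"grip": 30},
    {"xyz": [0,0,0],"roll": 0,"grip": 30},
    {"xyz": [0,0,0],"roll": 0,"grip": 30}
  ]
}}

```text
time_s: 47.43
position: [0.4294, -0.125, 0.0557]
tcp_rot: [[-0.001, 1.0, 0.001], [1.0, 0.001, -0.0], [-0.0, 0.001, -1.0]]
force: [0.5, 0.3, 0.7]
opening: 0.483
grasp_force: 30.0
```

>>> {"api": "move_arm", "payload": {
  "increments": [
    {"xyz": [0,0,1],"roll": 0,"grip": 30},
    {"xyz": [0,0,0],"roll": 0,"grip": 30},
    {"xyz": [0,0,0],"roll": 0,"grip": 30}
  ]
}}

```text
time_s: 47.68
position: [0.4295, -0.125, 0.0556]
tcp_rot: [[-0.001, 1.0, 0.001], [1.0, 0.001, -0.001], [-0.001, 0.001, -1.0]]
force: [-1.1, 2.0, 12.0]
opening: 0.481
grasp_force: 30.0
```

>>> {"api": "move_arm", "payload": {
  "increments": [
    {"xyz": [0,0,-1],"roll": 0,"grip": 62},
    {"xyz": [0,0,0],"roll": 0,"grip": 62},
    {"xyz": [0,0,0],"roll": 0,"grip": 62},
    {"xyz": [0,0,0],"roll": 0,"grip": 62},
    {"xyz": [0,0,-20],"roll": 0,"grip": 62}
  ]
}}

```text
time_s: 48.1
position: [0.4274, -0.124, 0.0733]
tcp_rot: [[-0.001, 1.0, -0.005], [1.0, 0.001, 0.003], [0.003, -0.005, -1.0]]
force: [-0.5, -0.4, 0.2]
opening: 0.617
grasp_force: 0.0
```

>>> {"api": "move_arm", "payload": {
  "increments": [
    {"xyz": [0,0,-40],"roll": 0,"grip": 62},
    {"xyz": [0,0,-40],"roll": 0,"grip": 62},
    {"xyz": [0,0,-30],"roll": 0,"grip": 62},
    {"xyz": [-20,-20,0],"roll": 0,"grip": 45},
    {"xyz": [-25,-18,0],"roll": 0,"grip": 45}
  ]
}}

```text
time_s: 48.52
position: [0.392, -0.1698, 0.1873]
tcp_rot: [[-0.005, 1.0, 0.004], [1.0, 0.005, -0.003], [-0.003, 0.004, -1.0]]
force: [-0.6, -0.5, 0.1]
opening: 0.536
grasp_force: 0.0
```

>>> {"api": "move_arm", "payload": {
  "increments": [
    {"xyz": [0,0,0],"roll": -0.12,"grip": 45},
    {"xyz": [0,0,0],"roll": -0.12,"grip": 45},
    {"xyz": [0,0,0],"roll": -0.12,"grip": 45},
    {"xyz": [0,0,0],"roll": -0.12,"grip": 45},
    {"xyz": [0,0,0],"roll": -0.12,"grip": 45}
  ]
}}

```text
time_s: 48.93
position: [0.3908, -0.1699, 0.1851]
tcp_rot: [[-0.57, 0.822, -0.0], [0.822, 0.57, 0.0], [0.001, -0.0, -1.0]]
force: [-0.9, 0.1, -0.1]
opening: 0.451
grasp_force: 0.0
```

>>> {"api": "move_arm", "payload": {
  "increments": [
    {"xyz": [0,0,0],"roll": -0.12,"grip": 45},
    {"xyz": [0,0,0],"roll": -0.12,"grip": 45},
    {"xyz": [0,0,0],"roll": -0.12,"grip": 45},
    {"xyz": [0,0,0],"roll": -0.12,"grip": 45},
    {"xyz": [0,0,0],"roll": -0.12,"grip": 45}
  ]
}}

```text
time_s: 49.35
position: [0.3909, -0.1697, 0.1851]
tcp_rot: [[-0.935, 0.356, -0.001], [0.356, 0.935, 0.0], [0.001, 0.0, -1.0]]
force: [0.4, -0.7, 0.1]
opening: 0.449
grasp_force: 0.0
```

>>> {"api": "move_arm", "payload": {
  "increments": [
    {"xyz": [0,0,0],"roll": -0.12,"grip": 45},
    {"xyz": [0,0,0],"roll": -0.12,"grip": 45},
    {"xyz": [0,0,0],"roll": -0.12,"grip": 45},
    {"xyz": [0,0,0],"roll": -0.011,"grip": 45},
    {"xyz": [0,0,0],"roll": 0,"grip": 45}
  ]
}}

```text
time_s: 49.77
position: [0.391, -0.1698, 0.1852]
tcp_rot: [[-1.0, 0.001, -0.0], [0.001, 1.0, 0.0], [0.0, 0.0, -1.0]]
force: [-0.2, -0.1, 0.6]
opening: 0.449
grasp_force: 0.0
```

```bash
python3 bt.py;python3 post.py; python3 -c "
import cv2,glob,os;f=max(glob.glob('pics/scene_*.png'),key=os.path.getmtime);im=cv2.imread(f);cv2.imwrite('pics/b7.png',cv2.resize(im[130:360,150:460],(800,594),interpolation=cv2.INTER_CUBIC))"
```

```text
49.7667 [ 0.391  -0.1698  0.1852] [-0.2287 -0.0865  0.6366] 0.4487113024151012
top bottle_blue_mid 0.16 356 16 [0.5292 0.5458 0.0834]
scene bottle_blue_mid 0.64 222 35 [ 0.4689 -0.1856  0.0914]
scene bottle_red_mid 0.8 353 107 [ 0.4217 -0.1268  0.0963]
scene bottle_black_mid 0.92 408 132 [ 0.4249 -0.2221  0.0963]
50.1667 [ 0.3911 -0.1699  0.1854] [ 0.2006 -0.3192  0.7439]
post 61 [ 0.3585 -0.3111  0.1715]
blue top 252 [ 0.3693 -0.3277  0.1111] [ 0.4772 -0.2988  0.1282]
tab 147 [ 0.4202 -0.2195  0.0984] [ 0.3734 -0.2357  0.0855] [ 0.4389 -0.1658  0.107 ]
```

View pics/b7.png

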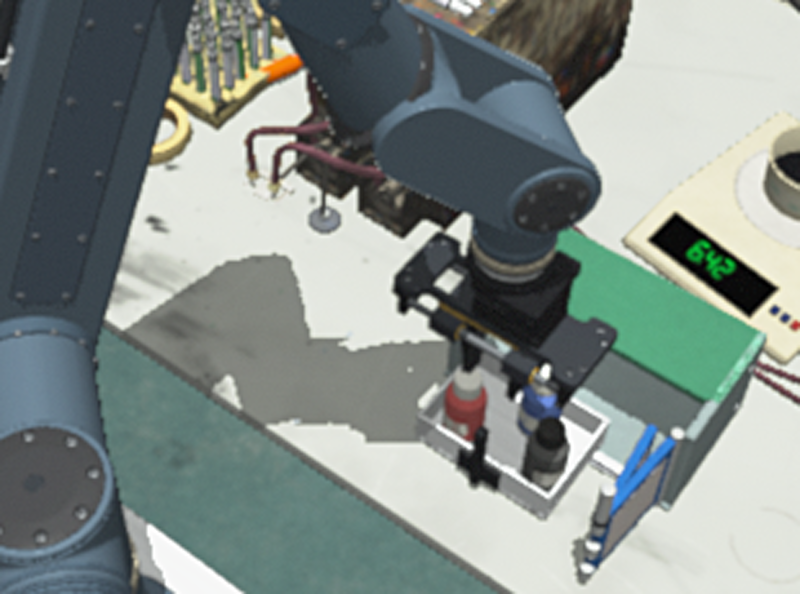

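>>> {"api": "move_arm", "payload": {
  "increments": [
    {"xyz": [10.5,0,0],"roll": 0,"grip": 45},
    {"xyz": [0,0,0],"roll": 0,"grip": 45},
    {"xyz": [0,0,35],"roll": 0,"grip": 45},
    {"xyz": [0,0,40],"roll": 0,"grip": 45},
    {"xyz": [0,0,35],"roll": 0,"grip": 45}
  ]
}}

```text
time_s: 50.63
position: [0.3809, -0.1704, 0.0748]
tcp_rot: [[-1.0, -0.001, 0.002], [-0.001, 1.0, -0.002], [-0.002, -0.002, -1.0]]
force: [-0.7, -0.3, -0.6]
opening: 0.451
grasp_force: 0.0
```

>>> {"api": "move_arm", "payload": {
  "increments": [
    {"xyz": [0,0,0],"roll": 0,"grip": 45},
    {"xyz": [0,0,0],"roll": 0,"grip": 0},
    {"xyz": [0,0,0],"roll": 0,"grip": 0},
    {"xyz": [0,0,0],"roll": 0,"grip": 0},
    {"xyz": [0,0,0],"roll": 0,"grip": 0}
  ]
}}

```text
time_s: 51.05
position: [0.3819, -0.1709, 0.0777]
tcp_rot: [[-1.0, -0.001, 0.004], [-0.001, 1.0, -0.004], [-0.004, -0.004, -1.0]]
force: [0.3, -0.5, 0.5]
opening: 0.229
grasp_force: 0.0
```

>>> {"api": "move_arm", "payload": {
  "increments": [
    {"xyz": [0,0,0],"roll": 0,"grip": 0},
    {"xyz": [0,0,0],"roll": 0,"grip": 0},
    {"xyz": [0,0,0],"roll": 0,"grip": 0}
  ]
}}

```text
time_s: 51.3
position: [0.3811, -0.1693, 0.0773]
tcp_rot: [[-1.0, -0.0, 0.002], [-0.0, 1.0, -0.0], [-0.002, -0.0, -1.0]]
force: [1.7, 5.6, 9.6]
opening: 0.134
grasp_force: 30.0
```

>>> {"api": "move_arm", "payload": {
  "increments": [
    {"xyz": [-4,0,0],"roll": 0,"grip": 0},
    {"xyz": [-7,0,0],"roll": 0,"grip": 0},
    {"xyz": [-9,0,0],"roll": 0,"grip": 0},
    {"xyz": [-9,0,0],"roll": 0,"grip": 0},
    {"xyz": [-9,0,0],"roll": 0,"grip": 0}
  ]
}}

```text
time_s: 51.72
position: [0.4179, -0.1693, 0.0774]
tcp_rot: [[-1.0, -0.001, -0.001], [-0.001, 1.0, -0.0], [0.001, -0.0, -1.0]]
force: [-4.3, 0.2, 9.2]
opening: 0.133
grasp_force: 30.0
```

>>> {"api": "move_arm", "payload": {
  "increments": [
    {"xyz": [-9,0,0],"roll": 0,"grip": 0},
    {"xyz": [-9,0,0],"roll": 0,"grip": 0},
    {"xyz": [-9,0,0],"roll": 0,"grip": 0},
    {"xyz": [-9,0,0],"roll": 0,"grip": 0},
    {"xyz": [-9,0,0],"roll": 0,"grip": 0}
  ]
}}

```text
time_s: 52.13
position: [0.4629, -0.1695, 0.0774]
tcp_rot: [[-1.0, -0.002, -0.001], [-0.002, 1.0, -0.0], [0.001, -0.0, -1.0]]
force: [-5.4, -0.9, 7.7]
opening: 0.134
grasp_force: 30.0
```

>>> {"api": "move_arm", "payload": {
  "increments": [
    {"xyz": [-9,0,0],"roll": 0,"grip": 0},
    {"xyz": [-9,0,0],"roll": 0,"grip": 0},
    {"xyz": [-8,0,0],"roll": 0,"grip": 0},
    {"xyz": [-6,0,0],"roll": 0,"grip": 0},
    {"xyz": [-4,0,0],"roll": 0,"grip": 0}
  ]
}}

```text
time_s: 52.55
position: [0.4994, -0.1695, 0.0774]
tcp_rot: [[-1.0, -0.002, -0.0], [-0.002, 1.0, -0.0], [0.0, -0.0, -1.0]]
force: [-4.3, -0.5, 7.0]
opening: 0.135
grasp_force: 30.0
```

>>> {"api": "move_arm", "payload": {
  "increments": [
    {"xyz": [-2,0,0],"roll": 0,"grip": 0},
    {"xyz": [-2,0,0],"roll": 0,"grip": 0},
    {"xyz": [-1,0,0],"roll": 0,"grip": 0},
    {"xyz": [0,0,0],"roll": 0,"grip": 0},
    {"xyz": [0,0,0],"roll": 0,"grip": 0}
  ]
}}

```text
time_s: 52.97
position: [0.4999, -0.1695, 0.0774]
tcp_rot: [[-1.0, -0.003, -0.008], [-0.003, 1.0, 0.0], [0.008, 0.0, -1.0]]
force: [-11.6, -3.3, 11.5]
opening: 0.136
grasp_force: 30.0
```

>>> {"api": "move_arm", "payload": {
  "increments": [
    {"xyz": [-3,0,0],"roll": 0,"grip": 0},
    {"xyz": [-2,0,0],"roll": 0,"grip": 0},
    {"xyz": [0,0,0],"roll": 0,"grip": 0},
    {"xyz": [0,0,0],"roll": 0,"grip": 0}
  ]
}}

```text
time_s: 53.3
position: [0.5001, -0.1694, 0.0773]
tcp_rot: [[-1.0, -0.006, -0.018], [-0.006, 1.0, 0.001], [0.018, 0.002, -1.0]]
force: [-21.6, -9.1, 18.0]
opening: 0.138
grasp_force: 30.0
```

>>> {"api": "move_arm", "payload": {
  "increments": [
    {"xyz": [7,0,0],"roll": 0,"grip": 40},
    {"xyz": [0,0,0],"roll": 0,"grip": 40},
    {"xyz": [0,0,0],"roll": 0,"grip": 40},
    {"xyz": [0,0,0],"roll": 0,"grip": 40},
    {"xyz": [0,0,-30],"roll": 0,"grip": 40}
  ]
}}

```text
time_s: 53.72
position: [0.5005, -0.1681, 0.1018]
tcp_rot: [[-1.0, -0.001, -0.008], [-0.001, 1.0, 0.005], [0.008, 0.005, -1.0]]
force: [0.7, 0.6, 0.3]
opening: 0.376
grasp_force: 0.0
```

>>> {"api": "move_arm", "payload": {
  "increments": [
    {"xyz": [0,0,-40],"roll": 0,"grip": 45},
    {"xyz": [0,0,-40],"roll": 0,"grip": 45},
    {"xyz": [0,0,-20],"roll": 0,"grip": 45},
    {"xyz": [28,-28,0],"roll": 0,"grip": 45},
    {"xyz": [28,-28,0],"roll": 0,"grip": 45}
  ]
}}

```text
time_s: 54.13
position: [0.4493, -0.2262, 0.2078]
tcp_rot: [[-1.0, -0.007, 0.006], [-0.007, 1.0, -0.004], [-0.006, -0.005, -1.0]]
force: [0.2, -0.5, 0.2]
opening: 0.447
grasp_force: 0.0
```

>>> {"api": "move_arm", "payload": {
  "increments": [
    {"xyz": [28,-28,0],"roll": 0,"grip": 45},
    {"xyz": [28,-28,0],"roll": 0,"grip": 45},
    {"xyz": [26,-20,0],"roll": 0,"grip": 45},
    {"xyz": [0,0,0],"roll": 0,"grip": 45},
    {"xyz": [0,0,0],"roll": 0,"grip": 45}
  ]
}}

```text
time_s: 54.55
position: [0.3645, -0.3032, 0.2056]
tcp_rot: [[-1.0, 0.002, 0.001], [0.002, 1.0, -0.0], [-0.001, -0.0, -1.0]]
force: [0.8, 0.4, -0.2]
opening: 0.45
grasp_force: 0.0
```

```bash
sed -i 's/P\[...,1\]<-.13)&(P/P[...,1]<-.15)\&(P[...,0]>.48)\&(P/' post.py; python3 bt.py;python3 post.py; python3 -c "
import cv2,glob,os;f=max(glob.glob('pics/scene_*.png'),key=os.path.getmtime);im=cv2.imread(f);cv2.imwrite('pics/b8.png',cv2.resize(im[190:360,280:460],(635,600),interpolation=cv2.INTER_CUBIC))"
```

```text
54.55 [ 0.3645 -0.3032  0.2056] [ 0.7854  0.3523 -0.1932] 0.44963286087876575
top bottle_red_mid 0.55 67 15 [ 0.5358 -0.1227  0.091 ]
top bottle_black_mid 0.53 40 7 [ 0.536  -0.2211  0.0904]
scene bottle_red_mid 0.45 99 38 [ 0.5337 -0.1243  0.0947]
54.95 [ 0.3655 -0.3012  0.2053] [0.3298 0.3172 0.235 ]
post 57 [ 0.3577 -0.3117  0.1717]
blue top 71 [ 0.3701 -0.3278  0.1142] [ 0.4649 -0.3065  0.1277]
tab 2 [ 0.498  -0.1759  0.0917] [ 0.4978 -0.1762  0.0899] [ 0.4981 -0.1755  0.0935]
```

View pics/b8.png

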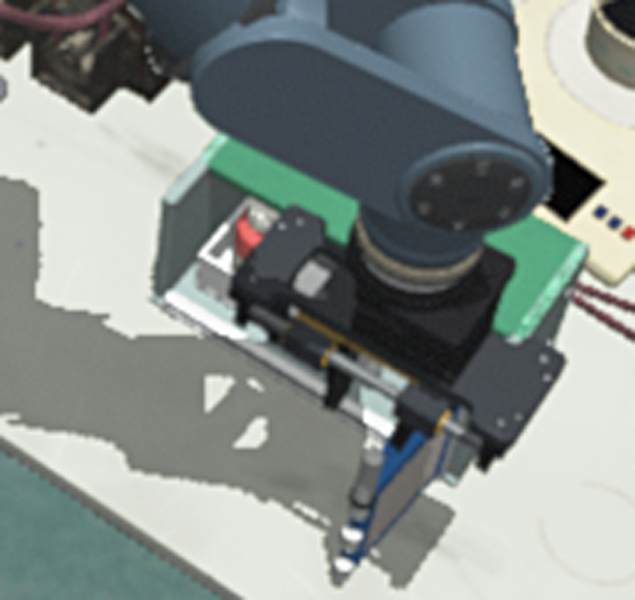

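>>> {"api": "move_arm", "payload": {
  "increments": [
    {"xyz": [5,-13,0],"roll": 0,"grip": 45},
    {"xyz": [0,0,0],"roll": 0,"grip": 45},
    {"xyz": [0,0,0],"roll": 0,"grip": 45},
    {"xyz": [0,0,30],"roll": 0,"grip": 45},
    {"xyz": [0,0,33],"roll": 0,"grip": 45}
  ]
}}

```text
time_s: 55.42
position: [0.3615, -0.3164, 0.1436]
tcp_rot: [[-1.0, -0.001, 0.004], [-0.001, 1.0, -0.006], [-0.004, -0.006, -1.0]]
force: [-0.2, -0.6, -0.6]
opening: 0.45
grasp_force: 0.0
```

>>> {"api": "move_arm", "payload": {
  "increments": [
    {"xyz": [0,0,0],"roll": 0,"grip": 45},
    {"xyz": [0,0,0],"roll": 0,"grip": 0},
    {"xyz": [0,0,0],"roll": 0,"grip": 0},
    {"xyz": [0,0,0],"roll": 0,"grip": 0},
    {"xyz": [0,0,0],"roll": 0,"grip": 0}
  ]
}}

```text
time_s: 55.83
position: [0.3606, -0.3157, 0.144]
tcp_rot: [[-1.0, -0.001, 0.002], [-0.001, 1.0, -0.002], [-0.002, -0.003, -1.0]]
force: [0.2, 3.6, 1.9]
opening: 0.226
grasp_force: 3.1
```

>>> {"api": "move_arm", "payload": {
  "increments": [
    {"xyz": [0,0,0],"roll": 0,"grip": 0},
    {"xyz": [0,0,0],"roll": 0,"grip": 0},
    {"xyz": [0,0,0],"roll": 0,"grip": 0}
  ]
}}

```text
time_s: 56.08
position: [0.3603, -0.3124, 0.1437]
tcp_rot: [[-1.0, 0.001, 0.002], [0.001, 1.0, 0.004], [-0.002, 0.004, -1.0]]
force: [2.6, 7.4, 7.2]
opening: 0.151
grasp_force: 30.0
```

>>> {"api": "move_arm", "payload": {
  "increments": [
    {"xyz": [-1.9,13,0],"roll": 0,"grip": 0},
    {"xyz": [-3.3,12.8,0],"roll": 0,"grip": 0},
    {"xyz": [-4.7,12.3,0],"roll": 0,"grip": 0},
    {"xyz": [-6,11.7,0],"roll": 0,"grip": 0},
    {"xyz": [-7.3,11,0],"roll": 0,"grip": 0}
  ]
}}

```text
time_s: 56.5
position: [0.3836, -0.2551, 0.1437]
tcp_rot: [[-1.0, -0.0, 0.002], [-0.0, 1.0, -0.004], [-0.002, -0.004, -1.0]]
force: [-1.3, -3.2, 0.4]
opening: 0.153
grasp_force: 30.0
```

>>> {"api": "move_arm", "payload": {
  "increments": [
    {"xyz": [-8.5,10.1,0],"roll": 0,"grip": 0},
    {"xyz": [-9.5,9.1,0],"roll": 0,"grip": 0},
    {"xyz": [-10.5,8,0],"roll": 0,"grip": 0},
    {"xyz": [-11.3,6.8,0],"roll": 0,"grip": 0},
    {"xyz": [-12,5.6,0],"roll": 0,"grip": 0}
  ]
}}

```text
time_s: 56.92
position: [0.4349, -0.2144, 0.1436]
tcp_rot: [[-1.0, -0.001, 0.0], [-0.001, 1.0, -0.002], [-0.0, -0.002, -1.0]]
force: [-2.2, -3.1, 1.6]
opening: 0.15
grasp_force: 30.0
```

```bash
python3 post.py
```

```text
56.9167 [ 0.4349 -0.2144  0.1436] [-2.1504 -3.0621  1.5981]
post 35 [ 0.4252 -0.2133  0.1666]
blue top 305 [ 0.4245 -0.3227  0.1106] [ 0.4819 -0.1173  0.1297]
```

Tracking well. I finish the arc to flat.

>>> {"api": "move_arm", "payload": {
  "increments": [
    {"xyz": [-10.8,3.7,0],"roll": 0,"grip": 0},
    {"xyz": [-11.1,2.7,0],"roll": 0,"grip": 0},
    {"xyz": [-11.3,1.6,0],"roll": 0,"grip": 0},
    {"xyz": [-11.4,0.5,0],"roll": 0,"grip": 0},
    {"xyz": [0,0,0],"roll": 0,"grip": 0}
  ]
}}

```text
time_s: 57.38
position: [0.4798, -0.2037, 0.1434]
tcp_rot: [[-1.0, -0.0, 0.0], [-0.0, 1.0, 0.004], [-0.0, 0.004, -1.0]]
force: [-2.1, 5.7, 9.5]
opening: 0.152
grasp_force: 30.0
```

>>> {"api": "move_arm", "payload": {
  "increments": [
    {"xyz": [-2,0,0],"roll": 0,"grip": 0},
    {"xyz": [-2,0,0],"roll": 0,"grip": 0},
    {"xyz": [0,0,0],"roll": 0,"grip": 0},
    {"xyz": [0,0,0],"roll": 0,"grip": 0}
  ]
}}

```text
time_s: 57.72
position: [0.4822, -0.2036, 0.1434]
tcp_rot: [[-1.0, 0.0, -0.001], [0.0, 1.0, 0.004], [0.001, 0.004, -1.0]]
force: [-1.7, 5.6, 8.5]
opening: 0.152
grasp_force: 30.0
```

```bash
python3 post.py
```

```text
57.7167 [ 0.4822 -0.2036  0.1434] [-1.7396  5.6468  8.5413]
post 51 [ 0.4716 -0.2028  0.1666]
blue top 390 [ 0.4653 -0.3219  0.1106] [ 0.4826 -0.0893  0.1281]
tab 11 [ 0.499  -0.1708  0.1019] [ 0.4936 -0.1751  0.0974] [ 0.5069 -0.1664  0.1076]
```

>>> {"api": "move_arm", "payload": {
  "increments": [
    {"xyz": [-2,0,0],"roll": 0,"grip": 0},
    {"xyz": [0,0,0],"roll": 0,"grip": 0},
    {"xyz": [0,0,0],"roll": 0,"grip": 0}
  ]
}}

```text
time_s: 58.02
position: [0.484, -0.2035, 0.1434]
tcp_rot: [[-1.0, 0.0, -0.002], [0.0, 1.0, 0.004], [0.002, 0.004, -1.0]]
force: [-2.6, 5.2, 7.3]
opening: 0.152
grasp_force: 30.0
```

>>> {"api": "move_arm", "payload": {
  "increments": [
    {"xyz": [-2,0,0],"roll": 0,"grip": 0},
    {"xyz": [0,0,0],"roll": 0,"grip": 0},
    {"xyz": [0,0,0],"roll": 0,"grip": 0}
  ]
}}

```text
time_s: 58.27
position: [0.486, -0.2035, 0.1434]
tcp_rot: [[-1.0, 0.0, -0.002], [0.0, 1.0, 0.004], [0.002, 0.004, -1.0]]
force: [-2.2, 5.3, 7.5]
opening: 0.155
grasp_force: 30.0
```

```bash
python3 post.py; python3 - <<'E'
from h import *
im,d,P=snap("scene")
hsv=cv2.cvtColor(im,cv2.COLOR_RGB2HSV)
g=(P[...,2]>.03)&(P[...,2]<.13)&(hsv[...,0]>95)&(hsv[...,0]<120)&(hsv[...,1]>130)&(P[...,0]>.4)&(P[...,0]<.52)&(P[...,1]<-.06)&(P[...,1]>-.36)
Q=P[g]
for lo in np.arange(-.33,-.08,.03):
    q=Q[(Q[:,1]>lo)&(Q[:,1]<=lo+.03)]; print(round(lo+.015,3),len(q),np.median(q[:,0]) if len(q) else 0, np.percentile(q[:,0],10) if len(q) else 0)
E
```

```text
58.2667 [ 0.486  -0.2035  0.1434] [-2.1509  5.2791  7.4668]
post 57 [ 0.4747 -0.2009  0.1682]
blue top 380 [ 0.4679 -0.3202  0.11  ] [ 0.4846 -0.0891  0.1288]
tab 10 [ 0.5013 -0.1725  0.102 ] [ 0.4956 -0.1762  0.0998] [ 0.5048 -0.1664  0.1072]
-0.315 115 0.47356187561451674 0.4709921870155826
-0.285 55 0.47580175230333066 0.4718436998234956
-0.255 50 0.4750031429098256 0.4706761327544795
-0.225 104 0.4719385558996103 0.4690684740630872
-0.195 88 0.4715052081867031 0.46916104634380146
-0.165 51 0.47464206823067767 0.4713752444746628
-0.135 47 0.475728064806162 0.4719662269769017
-0.105 97 0.4739896636731139 0.4716587659448045
-0.075 8 0.47769774411568644 0.4744311552809728
```

>>> {"api": "move_arm", "payload": {
  "increments": [
    {"xyz": [-2,0,0],"roll": 0,"grip": 0},
    {"xyz": [0,0,0],"roll": 0,"grip": 0},
    {"xyz": [0,0,0],"roll": 0,"grip": 0}
  ]
}}

```text
time_s: 58.62
position: [0.488, -0.2035, 0.1434]
tcp_rot: [[-1.0, 0.0, -0.002], [0.0, 1.0, 0.004], [0.002, 0.004, -1.0]]
force: [-1.2, 5.4, 8.6]
opening: 0.156
grasp_force: 30.0
```

>>> {"api": "move_arm", "payload": {
  "increments": [
    {"xyz": [-2,0,0],"roll": 0,"grip": 0},
    {"xyz": [0,0,0],"roll": 0,"grip": 0},
    {"xyz": [0,0,0],"roll": 0,"grip": 0}
  ]
}}

```text
time_s: 58.87
position: [0.4886, -0.2035, 0.1434]
tcp_rot: [[-1.0, -0.001, -0.005], [-0.001, 1.0, 0.004], [0.005, 0.004, -1.0]]
force: [-5.7, 4.3, 9.3]
opening: 0.146
grasp_force: 30.0
```

```bash
cat > door.py <<'E'
from h import *
im,d,P=snap("scene")
hsv=cv2.cvtColor(im,cv2.COLOR_RGB2HSV)
g=(P[...,2]>.02)&(P[...,2]<.118)&(hsv[...,0]>95)&(hsv[...,0]<120)&(hsv[...,1]>130)&(P[...,0]>.4)&(P[...,0]<.52)&(P[...,1]<-.06)&(P[...,1]>-.36)
Q=P[g]
for lo in np.arange(-.33,-.08,.03):
    q=Q[(Q[:,1]>lo)&(Q[:,1]<=lo+.03)]; print(round(lo+.015,3),len(q),np.percentile(q[:,0],[10,25,50]).round(4))
for a,b in((-.32,-.21),(-.20,-.09)):
    q=Q[(Q[:,1]>a)&(Q[:,1]<b)]
    q=q[q[:,0]<np.median(q[:,0])+.004]; print("slope",np.polyfit(q[:,1],q[:,0],1))
E
python3 post.py; python3 door.py
```

```text
58.8667 [ 0.4886 -0.2035  0.1434] [-5.6646  4.3424  9.3305]
post 57 [ 0.4778 -0.2024  0.1677]
blue top 386 [ 0.4688 -0.3205  0.1101] [ 0.4868 -0.0893  0.1292]
tab 7 [ 0.5033 -0.1708  0.1025] [ 0.4985 -0.1745  0.0997] [ 0.5061 -0.1667  0.1044]
-0.315 90 [0.4703 0.4719 0.4729]
-0.285 17 [0.4714 0.4726 0.4738]
-0.255 10 [0.471  0.4721 0.4727]
-0.225 71 [0.4715 0.4722 0.4736]
-0.195 75 [0.4718 0.4726 0.4737]
-0.165 17 [0.4711 0.4733 0.4738]
-0.135 16 [0.4715 0.4725 0.4734]
-0.105 68 [0.471  0.4725 0.4736]
-0.075 8 [0.474  0.4747 0.4756]
slope [0.00534817 0.47463367]
slope [3.14269043e-04 4.73551856e-01]
```

Flat now, and the resisting force is rising. One firm push to the stop, then release.

>>> {"api": "move_arm", "payload": {
  "increments": [
    {"xyz": [-3,0,0],"roll": 0,"grip": 0},
    {"xyz": [0,0,0],"roll": 0,"grip": 0},
    {"xyz": [0,0,0],"roll": 0,"grip": 0}
  ]
}}

```text
time_s: 59.22
position: [0.4888, -0.2033, 0.1432]
tcp_rot: [[-1.0, -0.003, -0.011], [-0.003, 1.0, 0.005], [0.011, 0.005, -1.0]]
force: [-11.0, 2.3, 13.5]
opening: 0.15
grasp_force: 30.0
```

>>> {"api": "move_arm", "payload": {
  "increments": [
    {"xyz": [3,0,0],"roll": 0,"grip": 40},
    {"xyz": [0,0,0],"roll": 0,"grip": 40},
    {"xyz": [0,0,0],"roll": 0,"grip": 40},
    {"xyz": [0,0,0],"roll": 0,"grip": 40},
    {"xyz": [0,0,0],"roll": 0,"grip": 40}
  ]
}}

```text
time_s: 59.63
position: [0.4918, -0.2062, 0.1425]
tcp_rot: [[-1.0, -0.001, 0.001], [-0.001, 1.0, -0.001], [-0.001, -0.001, -1.0]]
force: [0.2, 0.1, 0.6]
opening: 0.379
grasp_force: 0.0
```

>>> {"api": "move_arm", "payload": {
  "increments": [
    {"xyz": [0,0,-30],"roll": 0,"grip": 40},
    {"xyz": [0,0,-40],"roll": 0,"grip": 40},
    {"xyz": [10,0,-30],"roll": 0,"grip": 40},
    {"xyz": [30,20,0],"roll": 0,"grip": 40},
    {"xyz": [30,35,0],"roll": 0,"grip": 40}
  ]
}}

```text
time_s: 60.05
position: [0.4264, -0.1574, 0.2445]
tcp_rot: [[-1.0, 0.001, 0.007], [0.001, 1.0, -0.006], [-0.007, -0.006, -1.0]]
force: [-0.1, 0.3, -0.8]
opening: 0.401
grasp_force: 0.0
```

>>> {"api": "move_arm", "payload": {
  "increments": [
    {"xyz": [10,38,0],"roll": 0,"grip": 40},
    {"xyz": [0,38,0],"roll": 0,"grip": 40},
    {"xyz": [0,38,0],"roll": 0,"grip": 40},
    {"xyz": [0,0,0],"roll": 0,"grip": 40},
    {"xyz": [0,0,0],"roll": 0,"grip": 40}
  ]
}}

```text
time_s: 60.47
position: [0.4138, -0.0386, 0.2425]
tcp_rot: [[-1.0, -0.006, 0.0], [-0.006, 1.0, -0.0], [-0.0, -0.0, -1.0]]
force: [0.5, -0.2, 0.3]
opening: 0.395
grasp_force: 0.0
```

```bash
python3 post.py; python3 door.py; python3 bt.py; python3 -c "
import cv2,glob,os;f=max(glob.glob('pics/scene_*.png'),key=os.path.getmtime);im=cv2.imread(f);cv2.imwrite('pics/b9.png',cv2.resize(im[130:360,150:460],(800,594),interpolation=cv2.INTER_CUBIC))"
```

```text
60.4667 [ 0.4138 -0.0386  0.2425] [ 0.5313 -0.1895  0.2841]
post 52 [ 0.4775 -0.2036  0.17  ]
blue top 376 [ 0.4698 -0.3209  0.1104] [ 0.4856 -0.0891  0.1294]
tab 5 [ 0.5026 -0.1722  0.1022] [ 0.5004 -0.1748  0.0982] [ 0.5075 -0.1682  0.1062]
-0.315 95 [0.4712 0.4724 0.4732]
-0.285 14 [0.4718 0.4732 0.4743]
-0.255 12 [0.4708 0.4716 0.4734]
-0.225 70 [0.4711 0.472  0.4733]
-0.195 78 [0.4717 0.473  0.474 ]
-0.165 13 [0.472  0.4727 0.4747]
-0.135 11 [0.4732 0.4738 0.4741]
-0.105 63 [0.4721 0.4729 0.4741]
-0.075 6 [0.4737 0.4743 0.476 ]
slope [1.76902120e-04 4.73319109e-01]
slope [0.00195174 0.47421849]
60.5667 [ 0.4147 -0.0409  0.2425] [ 0.0547 -0.9152  0.5813] 0.395111951286159
top bottle_black_mid 0.28 39 0 [ 0.5226 -0.2311  0.0345]
scene bottle_blue_mid 0.64 89 6 [ 0.5339 -0.1996  0.1108]
scene bottle_red_mid 0.62 193 59 [ 0.5357 -0.128   0.0941]
scene bottle_black_mid 0.53 185 60 [ 0.5359 -0.2243  0.0937]
```

View pics/b9.png

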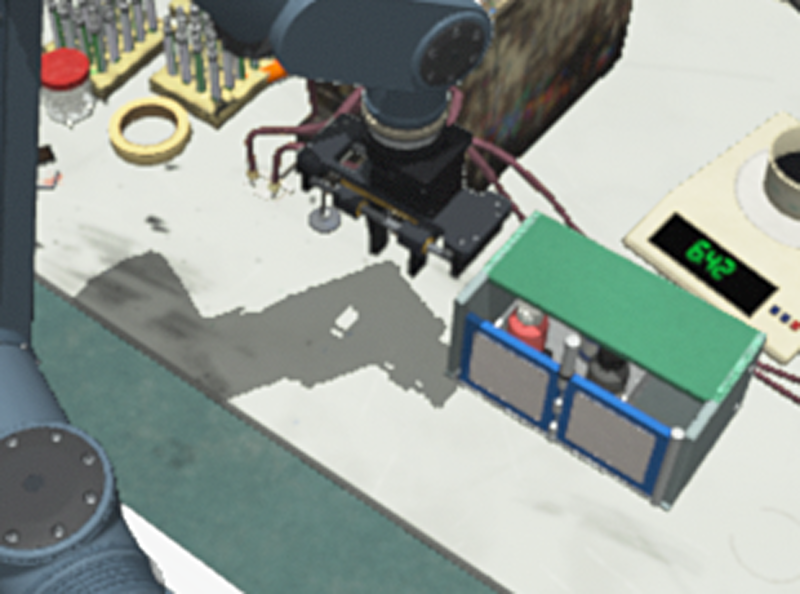

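```bash
python3 -c "
from rig import bot
print(bot.hand_in())"
```

```text
the job is handed in; nothing more can be done
None
```

The job is handed in: all three ink bottles are in the tray, the tray is pushed home against its stop, the bifold door is flat and shut, and the tape and jar were left alone. Blue was knocked to the tray's back wall mid-run, was upright when last in clear view, and is mostly under the roof now.

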